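Tighten the flow-cell retaining ring with the pin spanner

ROBOT

A 6-joint arm with a two-finger parallel gripper is mounted at the origin on the work surface. World frame = base frame: x ahead of the robot, y to its left, z up, the work surface at z = 0. Lengths are in m, angles in rad, forces in N, time in s.
With the tool pointing down it reaches from about 0.35 to 0.975 m from the base axis. Payload 4.9 kg.
Tool frame: the origin (TCP) lies at the very end of the fingers, on their centre line; the grasp point (between the pads) lies 19 mm behind it; x points along the fingers, y is the direction in which the jaws open and shut, and the axes are right-handed (so a half turn about x gives the same grasp; the last joint's range is limited). The gripper opens to 85 mm and grips with 20 to 120 N. Pads are 22 mm wide; open, the fingers measure 114 mm over their backs; the gripper's body (76 mm by 85 mm) begins 54 mm behind the grasp point. The pads swing forward as they close: fully open they stand 13 mm farther back than shut.
Start: joints at [1.071, 0.053, 1.613, -0, 1.476, -0.119], TCP at [0.232, 0.58, 0.231] pointing down, gripper open.
Joint ranges: [-3.01, 3.01], [-1.01, 2.22], [0.06, 2.58], [-1.02, 4.17], [0.09, 2.62], [-3.14, 3.14]. Speed limits (rad/s): [2.57, 2.57, 3.14, 3.14, 3.14, 3.14].

INTERFACE

Orientations are given as a rotation vector (axis times angle).
In Python, from station import ctrl gives the robot as it stands. The module is installed in compiled form; this text tells all that it offers.
- The arm moves only by the shell command python3 -m handwheel 'ROWS' [FORCE]. ROWS is JSON, one flat list of numbers, 7 for each row, row after row: the opening, from 0 (shut) to 1 (fully open), then the shift along the tool's x, y, z in m, then the turn, a rotation vector about the tool's x, y, z in degrees. A call has 1 to 12 rows; each row is the pose to reach, as a shift and turn from the pose commanded when the call began, along the tool's axes at that moment; what a row does not reach only later rows make up. A row lasts 1/12 s, in which the tool goes at most 41.7 mm and 7.16 degrees, less where a joint would pass 70% of its speed; a pose out of reach is approached as far as the arm can. A call with a gripper value outside its range is refused whole. The fingers move at their own pace and stop on an object; FORCE is the grip in N (left out, the last holds). Time passes only in rows, so rows that repeat a pose let the fingers close. It gives the time, the measured TCP pose, the force and the opening at its end, in the units of the state.
- ctrl.get_obs(): the state, without advancing time (a new reading comes with each control period).
- ctrl.get_image(name): name is "scene" or "top" or "wrist"; returns (picture, depth): 384x512x3 uint8, blue, green, red; 384x512 float32, m along the optical axis (not along the pixel's ray), 0 where there is no reading.
- ctrl.camera_params(name): a dict with "fov_y" (degrees; the focal length in pixels is half the picture's height over the tangent of half this angle, whatever the lens; pixels are square), "cx", "cy" (the principal point, pixels), "R" (3x3) and "t" (3): a world point X has camera coordinates R X + t; the wrist camera has in their place "hand_eye" (4x4, takes a point from camera to tool coordinates, whose origin is the TCP and whose axes are the tool frame's). Camera axes: x right, y down, z forward; pixel columns grow to the right and rows downward; lengths in m; the calibration is good to about 2 mm. A picture is of the moment at which its call begins: read the wrist's pose just before it. camera_params takes no time and is no camera call.
- ctrl.finish_job(): hands the job in, once; it reports no verdict.
The state is a dict: "t": time; "q": joint angles; "dq": joint speeds; "effort": joint torques, N m; "tool_pos": TCP position; "tool_rot": TCP orientation; "contact_force": force on the tool from outside, world axes, zero at the start; "wrist_torque": the same for the moment, N m; "opening": finger opening in m.
Only numpy, scipy, OpenCV 4.12 (cv2) and the standard library are available. Lean on these libraries where they do the work, as an engineer would, in place of code of your own. Each camera call takes 0.05 s, during which the arm holds its last target.

TASK

Lift the pin spanner from its cradle, turn it upright with its pins down, stand it on the round parking post and let go; then take it again from above by the top of its handle. Find two opposite holes of the flow cell's brass retaining ring with both pins, push the pins fully in and only then turn the ring clockwise (seen from above) until it is home against its stop. Finally stand the spanner back on the parking post, released, without disturbing the other things on the bench.

Things in the scene. Friction and masses are not known exactly. Their poses are not given: they have to be found in the camera images.
- spanner: Two-pin spanner, 0.25 kg, lying level in the cradle, z up. Origin mid-handle on its axis; x runs along it towards the pins (down when upright). Along x in mm: blue handle 22 x 22 square, -65 to 65, flats facing y and z; steel disc, diameter 64, 65 to 75; two round pins, diameter 6, 75 to 86, at y = +24 and -24. Balance point at x = 23.
- spanner_tip (a point): Point on the spanner's axis level with the tips of the pins, 86 mm ahead of the origin.
- spanner_end (a point): Centre of the free end of the handle, 65 mm behind the origin; the topmost point when the spanner stands upright.
- cradle: Grey fixed rest, base 130 x 70 x 10 mm, origin under its middle; x along the lying spanner, towards the pins. Two open-topped notched supports, 12 mm thick, 40 mm wide, at x = -52 and 52 mm; notch 26 mm wide, floor 41 mm and cheek tops 54 mm above the bench. Spanner's axis lies at 52 mm; between the supports (92 mm) the handle is free at both sides, 42 mm over the base.
- post: Grey fixed parking post, origin under its middle: foot 84 mm in diameter, 8 mm high, boss on it 34 mm in diameter with its top at 23 mm. The upright spanner's disc rests on the boss, pins hanging outside it (4 mm play each way), at any yaw; pin tips are then 12 mm, handle end 163 mm above the bench.
- cell: Fixed flow cell: aluminium block 110 x 110 x 30 mm with a port stub on its +x and -x sides and a black barrel of 92 mm diameter up to 46 mm, carrying the brass retaining ring. Origin under its middle on the bench; the ring's axis is upright through it.
- ring_face (a point): Centre of the brass ring's flat top, 60 mm above the bench. Ring: 80 mm diameter, 14 mm thick, 24 mm window, six even through holes (every 60 degrees) about 10 mm square, centres 24 mm from the axis. Where they stand round the axis changes each time and no listed yaw tells it: feel for it (pins stay on the face, or drop in 11 mm until the disc meets the face) or look.
- ring (a joint): Turn of the brass ring, rad: 0 slack, grows clockwise seen from above, hard stop (home) at 1.4; starts between 0 and 0.4. About 0.25 N m turns it; it stays where left. It does not tell where the holes stand.
- amber_bottle: Bystander: amber bottle, 60 mm diameter, 110 mm tall, origin under its middle.
- white_jar: Bystander: white jar with red cap, 64 mm diameter, 75 mm tall, origin under its middle.
- beaker: Bystander: glass beaker, 72 mm diameter, 90 mm tall, origin under its middle.
- spare_ring: Bystander: spare brass ring without pin holes lying flat, 72 mm diameter, 12 mm high, origin under its middle.
- screwdriver: Bystander: black screwdriver lying on the bench, along its x axis.
- vial: Bystander: small amber vial, 28 mm diameter, 55 mm tall, origin under its middle.
- sample_cup: Bystander: white cup, 60 mm diameter, 50 mm tall, origin under its middle.
Not all that is in view belongs to the job. Of the things shaped like the cell, the aluminium one is meant.

How it is judged:
By the outcome, as a careful person would: the job done as asked, in the order asked, and still so for the second after the job is handed in, with the robot touching nothing.
It also fails if it takes over 72 s, if anything falls off the work surface, if the arm or the gripper's body presses on something with over 40 N, if the wrist force passes 120 N, or if a joint passes its speed limit or range.

## Working session

There is one attempt and no reset: what is moved stays moved. The work goes in short steps, Python scripts to look and compute and a shell command to move; the robot and the scene stay as the last step left them, time stands still between calls to the robot, and variables do not carry over. Pictures are saved under pics/ and viewed, and the job is handed in when it is done.

```bash
mkdir -p pics; ls
cat > h.py <<'E'
import numpy as np, cv2
from scipy.spatial.transform import Rotation as Rn
from station import ctrl
def obs(): 
    o=ctrl.get_obs(); return o
def cam(name):
    o=ctrl.get_obs(); im,d=ctrl.get_image(name); p=ctrl.camera_params(name)
    f=192/np.tan(np.radians(p['fov_y'])/2)
    if name=='wrist':
        H=np.array(p['hand_eye']); T=np.eye(4); T[:3,:3]=Rn.from_rotvec(o['tool_rot']).as_matrix(); T[:3,3]=o['tool_pos']
        M=T@H
    else:
        M=np.eye(4); R=np.array(p['R']); M[:3,:3]=R.T; M[:3,3]=-R.T@np.array(p['t'])
    return im,d,dict(f=f,cx=p['cx'],cy=p['cy'],M=M,p=p)
def cloud(d,c):
    v,u=np.mgrid[:384,:512]
    X=np.stack([(u-c['cx'])/c['f']*d,(v-c['cy'])/c['f']*d,d],-1)
    return X@c['M'][:3,:3].T+c['M'][:3,3]
def save(n,im,d,c): np.savez('d_'+n+'.npz',im=im,d=d,M=c['M'],f=c['f'],cx=c['cx'],cy=c['cy'])
def load(n):
    z=np.load('d_'+n+'.npz'); return z['im'],z['d'],dict(M=z['M'],f=float(z['f']),cx=float(z['cx']),cy=float(z['cy']))
E
python3 - <<'E'
from h import *
o=obs(); print({k:np.round(v,3) for k,v in o.items()})
for n in ['scene','top','wrist']:
    im,d,c=cam(n); save(n+'0',im,d,c); cv2.imwrite(f'pics/{n}0.png',cv2.resize(im,(800,600),interpolation=cv2.INTER_CUBIC)); print(n,c['p'])
E
```

```text
pics
{'t': np.float64(0.0), 'q': array([ 1.071,  0.053,  1.614, -0.   ,  1.476, -0.119]), 'dq': array([-0.001, -0.003,  0.   ,  0.   ,  0.001,  0.001]), 'effort': array([-0.0000e+00, -3.9372e+01, -3.7016e+01, -0.0000e+00,  7.0000e-03,
        0.0000e+00]), 'tool_pos': array([0.232, 0.58 , 0.23 ]), 'tool_rot': array([ 0.297,  1.551, -0.3  ]), 'contact_force': array([0.587, 0.082, 0.731]), 'wrist_torque': array([-0.028,  0.016,  0.018]), 'opening': np.float64(0.086)}
scene {'fov_y': 52.67865967566421, 'cx': 249.30617655730344, 'cy': 193.0946945265532, 'R': array([[ 0.62549511,  0.78011794,  0.01310934],
       [ 0.49172845, -0.38110932, -0.78291687],
       [-0.6057714 ,  0.49615691, -0.6219882 ]]), 't': array([-0.33862371, -0.16714887,  1.40102404])}
top {'fov_y': 54.14238320832577, 'cx': 251.36133316962045, 'cy': 197.83826259249028, 'R': array([[ 1.09384384e-02, -9.99937176e-01,  2.44833417e-03],
       [-9.76837191e-01, -1.12089625e-02, -2.13690107e-01],
       [ 2.13704125e-01, -5.41877938e-05, -9.76898431e-01]]), 't': array([0.00193711, 0.4821799 , 1.15910595])}
wrist {'fov_y': 70.47976254434539, 'cx': 254.71720196400022, 'cy': 195.22833886275737, 'hand_eye': array([[ 9.47673578e-04, -3.15854320e-01,  9.48807225e-01,
        -1.43402747e-01],
       [ 9.99999441e-01, -1.45865633e-04, -1.04736274e-03,
        -5.47521260e-04],
       [ 4.69212414e-04,  9.48807687e-01,  3.15854005e-01,
        -8.13382025e-02],
       [ 0.00000000e+00,  0.00000000e+00,  0.00000000e+00,
         1.00000000e+00]])}
```

View pics/top0.png

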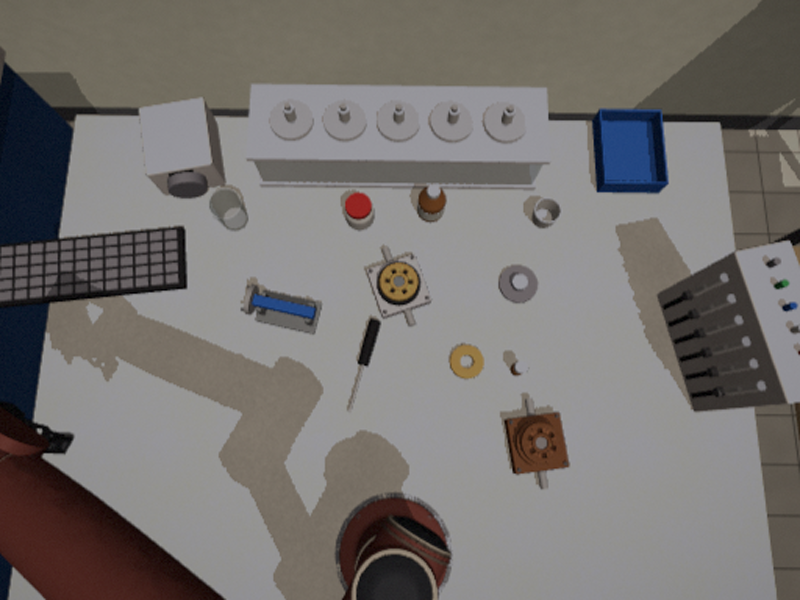

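View pics/scene0.png

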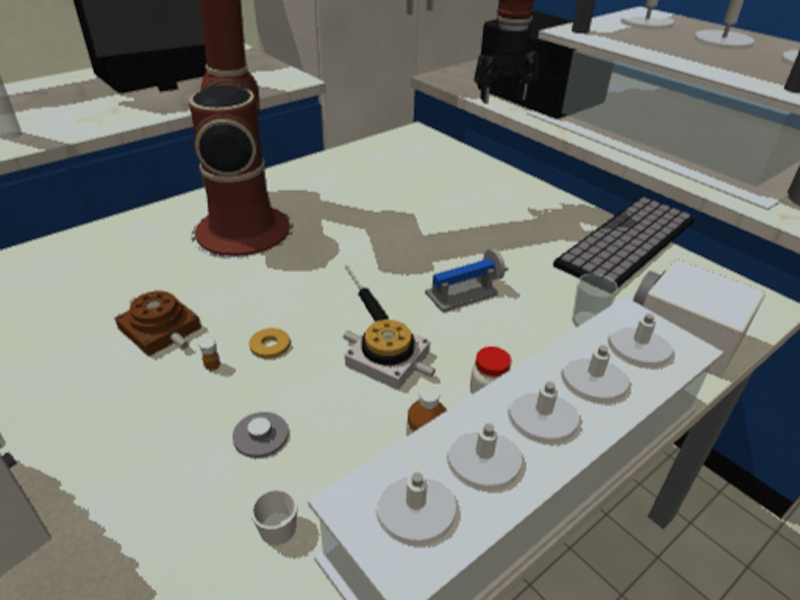

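View pics/wrist0.png

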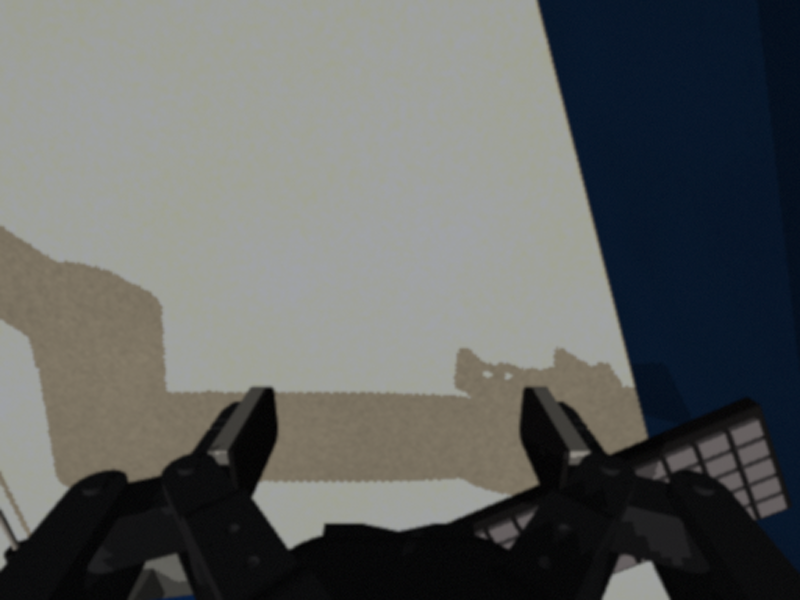

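The top view shows the spanner in its cradle (about 283,303, disc end at 250,297), the aluminium cell (398,283), the post (517,283) and the brown decoy at (540,443). I'll measure these next.

Run:
```python
from h import *
for n in ['top','scene']:
    im,d,c=load(n+'0'); X=cloud(d,c); 
    hsv=cv2.cvtColor(im,cv2.COLOR_BGR2HSV)
    print(n,'bench z med',np.median(X[(np.abs(X[...,2])<.02)][:,2]))
    W=(X[...,0]>.15)&(X[...,0]<.95)&(np.abs(X[...,1])<.5)
    blue=(hsv[...,0]>100)&(hsv[...,0]<125)&(hsv[...,1]>140)&(X[...,2]>.04)&(X[...,2]<.09)&W
    P=X[blue]; P=P[(P[:,1]>.1)]; print('blue',len(P),P.mean(0),P.min(0),P.max(0))
    q=P[P[:,2]>.055]; m=q[:,:2].mean(0); u,s,v=np.linalg.svd(q[:,:2]-m); print(' axis',v[0],np.degrees(np.arctan2(v[0][1],v[0][0])),'ext',np.percentile((q[:,:2]-m)@v[0],[1,99]),'mean',m,'zmed',np.median(q[:,2]))
    # raised regions clusters
    mask=(W&(X[...,2]>.006)&(X[...,2]<.3)).astype(np.uint8)
    nl,lab,st,ce=cv2.connectedComponentsWithStats(mask)
    for i in range(1,nl):
        if st[i,4]>25:
            q=X[lab==i]; print(i,st[i],'xy rng',np.round(np.r_[q.min(0)[:2],q.max(0)[:2]],3),'mid',np.round((q.min(0)+q.max(0))[:2]/2,3),'zmax',q[:,2].max().round(3))
    # ring face
    br=(hsv[...,0]>12)&(hsv[...,0]<32)&(hsv[...,1]>110)&W&(X[...,2]>.052)&(X[...,2]<.068)&(X[...,1]>-.1)&(X[...,1]<.1)
    q=X[br]; print('ring',len(q),q.mean(0),(q.min(0)+q.max(0))/2,q.max(0)-q.min(0))
```

```text
top bench z med -0.0003860123624277456
blue 292 [0.48438085 0.23231776 0.06138293] [0.46289843 0.16849101 0.0400144 ] [0.50884227 0.2987975  0.07043854]
 axis [-0.21156052 -0.9773649 ] -102.21381861981276 ext [-0.06300782  0.06334985] mean [0.48517321 0.23231879] zmed 0.06260120217411003
1 [  157    53   196    89 12542] xy rng [ 0.692 -0.309  0.949  0.311] mid [0.821 0.001] zmax 0.198
2 [ 100   62   44   65 2225] xy rng [0.729 0.387 0.929 0.5  ] mid [0.829 0.444] zmax 0.117
3 [380  69  22  54 475] xy rng [ 0.767 -0.5    0.95  -0.447] mid [ 0.859 -0.473] zmax 0.056
24 [133 119  26  28 486] xy rng [0.66  0.325 0.771 0.421] mid [0.715 0.373] zmax 0.095
28 [221 123  19  25 374] xy rng [0.671 0.052 0.755 0.113] mid [0.713 0.083] zmax 0.083
30 [341 126  19  20 227] xy rng [ 0.678 -0.353  0.737 -0.295] mid [ 0.708 -0.324] zmax 0.055
42 [104 144  16  42 512] xy rng [0.53  0.454 0.671 0.5  ] mid [0.6   0.477] zmax 0.029
68 [ 235  158   41   51 1195] xy rng [ 0.457 -0.072  0.627  0.063] mid [ 0.542 -0.005] zmax 0.065
78 [320 169  25  24 316] xy rng [ 0.514 -0.305  0.595 -0.224] mid [ 0.555 -0
[... 1059 characters left out ...]
9 0.094] zmax 0.196
3 [ 220  170   59   78 1843] xy rng [ 0.279 -0.075  0.63   0.092] mid [0.454 0.008] zmax 0.063
4 [  74  186   55   41 1402] xy rng [ 0.17  -0.35   0.31  -0.227] mid [ 0.24  -0.289] zmax 0.063
5 [160 210  26  19 323] xy rng [ 0.348 -0.186  0.421 -0.115] mid [ 0.384 -0.15 ] zmax 0.014
6 [128 217  13  20 194] xy rng [ 0.354 -0.27   0.383 -0.242] mid [ 0.369 -0.256] zmax 0.057
7 [149 264  35  28 607] xy rng [ 0.512 -0.307  0.596 -0.225] mid [ 0.554 -0.266] zmax 0.025
10 [161 313  29  36 723] xy rng [ 0.675 -0.355  0.737 -0.296] mid [ 0.706 -0.325] zmax 0.051
ring 455 [ 0.54688271 -0.00951521  0.05812283] [ 0.60734185 -0.03331936  0.05959719] [0.20601418 0.13278847 0.01503754]
```

Run:
```python
from h import *
im,d,c=load('top0')
cv2.imwrite('pics/t_crop.png',cv2.resize(im[150:225,140:360],(800,273),interpolation=cv2.INTER_CUBIC))
```

```text
(no output)
```

View pics/t_crop.png

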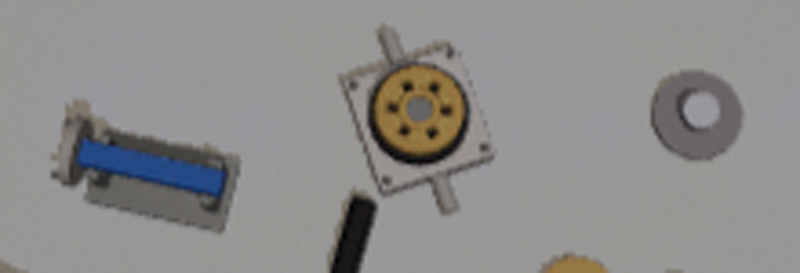

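```bash
cat >> h.py <<'E'
def pose():
    o=ctrl.get_obs(); return np.array(o['tool_pos']),Rn.from_rotvec(o['tool_rot'])
def rel(pt,Rt,p=None,R=None):
    """shift (mm) and rotvec deg in current tool axes"""
    if p is None: p,R=pose()
    s=R.inv().apply(np.array(pt)-p); r=np.degrees((R.inv()*Rt).as_rotvec())
    print('shift mm',np.round(s*1000,1),'turn deg',np.round(r,2),'|',np.linalg.norm(s).round(3),np.linalg.norm(r).round(1)); return s,r
def Rxy(x,z):
    x=np.array(x,float);x/=np.linalg.norm(x); z=np.array(z,float); z-=x*(x@z); z/=np.linalg.norm(z)
    return Rn.from_matrix(np.stack([x,np.cross(z,x),z],1))
E
python3 - <<'E'
from h import *
p,R=pose(); print(R.as_matrix().round(3))
q=ctrl.get_obs()['q']
print((Rn.from_euler('z',q[0])*Rn.from_euler('y',q[1]+q[2]+q[4])).as_matrix().round(3))
# ring-hole / disc estimates: refine spanner via top: disc points
for n in ['top','scene']:
    im,d,c=load(n+'0');X=cloud(d,c)
    D=np.array([.212,.977]);m=np.array([.4865,.231])
    a=(X[...,:2]-m)@D; b=(X[...,:2]-m)@np.array([-D[1],D[0]])
    s=(np.abs(b)<.05)&(a>-.1)&(a<.12)&(X[...,2]>.064)&(X[...,2]<.1)
    print(n,'disc',np.percentile(a[s],[2,50,98]),np.percentile(b[s],[2,50,98]))
    s=(np.abs(b)<.02)&(a>-.1)&(a<.05)&(X[...,2]>.058)&(X[...,2]<.07)
    print(' handle',np.percentile(a[s],[1,50,99]),np.percentile(b[s],[2,50,98]))
    # cradle base
    s=(np.abs(b)<.06)&(np.abs(a)<.09)&(X[...,2]>.006)&(X[...,2]<.014)
    print(' cradle',np.percentile(a[s],[1,99]),np.percentile(b[s],[1,99]))
    hsv=cv2.cvtColor(im,cv2.COLOR_BGR2HSV)
    s=(X[...,2]>.054)&(X[...,2]<.07)&(np.hypot(X[...,0]-.545,X[...,1]+.007)<.05)
    q=X[s];print(' ring',(np.percentile(q,1,0)+np.percentile(q,99,0))/2,np.percentile(q,99,0)-np.percentile(q,1,0), np.median(q[:,2]))
    s=(X[...,2]>.017)&(X[...,2]<.035)&(np.hypot(X[...,0]-.555,X[...,1]+.265)<.05)
    q=X[s];print(' boss',len(q),q.mean(0),(np.percentile(q,1,0)+np.percentile(q,99,0))/2,np.percentile(q,99,0)-np.percentile(q,1,0))
E
```

```text
[[-0.001  0.372  0.928]
 [-0.001  0.928 -0.372]
 [-1.    -0.002 -0.   ]]
[[-0.479 -0.878 -0.001]
 [-0.878  0.479 -0.001]
 [ 0.002  0.    -1.   ]]
top disc [-0.05876271  0.06210837  0.07620184] [-0.02433702  0.00156866  0.02582057]
 handle [-0.06201059 -0.00767122  0.04916541] [-0.01007169  0.00072632  0.01120441]
 cradle [-0.06499037  0.06167064] [-0.03447736  0.03546202]
 ring [ 0.54210327 -0.00367248  0.05922169] [0.07591398 0.07736602 0.01025473] 0.059098827023163825
 boss 82 [ 0.5538493  -0.26317703  0.02230469] [ 0.55453136 -0.26305282  0.02277084] [0.03128998 0.03076167 0.01029335]
scene disc [-0.01934437  0.06592341  0.07291541] [-0.02712174 -0.00770109  0.02195124]
 handle [-0.06550168 -0.00882805  0.04856148] [-0.01149199 -0.00172293  0.01107542]
 cradle [-0.06743861  0.05762699] [-0.03501032  0.02947131]
 ring [ 0.54372589 -0.00720198  0.05806023] [0.07439885 0.07405736 0.00707741] 0.05837405941273477
 boss 144 [ 0.55538952 -0.26597185  0.0216748 ] [ 0.55412281 -0.26560753  0.02126518] [0.03315278 0.0320033  0.00731542]
```

```bash
cat >> h.py <<'E'
B=Rn.from_matrix(np.array([[0,-1,0],[0,0,-1],[1,0,0]],float))  # cols: tool x=local z, y=-local x, z=-local y
def Rfk(q,s4=1): 
    return Rn.from_euler('z',q[0])*Rn.from_euler('y',q[1]+q[2])*Rn.from_euler('z',s4*q[3])*Rn.from_euler('y',q[4])*Rn.from_euler('z',q[5])*B
def wrist(q1,phi,Rt):
    A=(Rn.from_euler('z',q1)*Rn.from_euler('y',phi)).inv()*Rt*B.inv()
    out=[]
    a,b,c=A.as_euler('ZYZ')
    for s in (0,1):
        x=np.array([a,b,c]) if s==0 else np.array([a+np.pi,-b,c+np.pi])
        x=(x+np.pi)%(2*np.pi)-np.pi
        for k4 in (0,2*np.pi):
            y=x+[k4,0,0]
            if -1.02<=y[0]<=4.17 and .09<=y[1]<=2.62: out.append(np.round(np.degrees(y),0))
    return out
def R_sp(Dyaw,lean,sg,up):
    """tool R for spanner; up=False lying with x along Dyaw; up=True after D->down. lean: tool x tilted from perpendicular toward +spanner x. sg=+1: tool z=+spanner x"""
    D=np.array([np.cos(Dyaw),np.sin(Dyaw),0]); dn=np.array([0,0,-1.])
    ax,ap=(D,dn) if not up else (dn,-D)
    x=np.cos(lean)*ap+np.sin(lean)*ax; z=sg*(np.cos(lean)*ax-np.sin(lean)*ap)
    return Rxy(x,z)
E
python3 - <<'E'
from h import *
o=ctrl.get_obs(); print((Rfk(o['q']).inv()*Rn.from_rotvec(o['tool_rot'])).magnitude())
r=np.radians
for sg in (1,-1):
  for L in (0,30):
    print('pick',sg,L,wrist(r(18),r(95),R_sp(r(77.7),r(L),sg,False)))
    for ty in range(-120,121,30):  # tool dir yaw at post relative frame, forearm q1 depends
        # wrist pos
        pw=np.array([.555,-.265])-.2*np.cos(r(L))*np.array([np.cos(r(ty)),np.sin(r(ty))])
        rr=np.hypot(*pw); q1=np.arctan2(pw[1],pw[0])-np.arcsin(.074/rr)
        print('  post toolyaw',ty,'wrist r',rr.round(2),'q1',np.degrees(q1).round(),wrist(q1,r(100),R_sp(r(ty+180),r(L),sg,True)))
E
```

```text
4.043654934319647e-16
pick 1 0 [array([   0.,   85., -150.])]
  post toolyaw -120 wrist r 0.66 q1 -14.0 []
  post toolyaw -90 wrist r 0.56 q1 -14.0 []
  post toolyaw -60 wrist r 0.46 q1 -21.0 []
  post toolyaw -30 wrist r 0.42 q1 -34.0 [array([160.,  11., -70.])]
  post toolyaw 0 wrist r 0.44 q1 -46.0 [array([ 99.,  47., -14.])]
  post toolyaw 30 wrist r 0.53 q1 -52.0 [array([ 91.,  82., -10.])]
  post toolyaw 60 wrist r 0.63 q1 -51.0 [array([ 86., 110., -11.])]
  post toolyaw 90 wrist r 0.72 q1 -46.0 [array([ 80., 135., -14.])]
  post toolyaw 120 wrist r 0.79 q1 -39.0 []
pick 1 30 [array([  27.,   71., -156.])]
  post toolyaw -120 wrist r 0.65 q1 -17.0 [array([ -58.,   96., -165.])]
  post toolyaw -90 wrist r 0.56 q1 -17.0 []
  post toolyaw -60 wrist r 0.48 q1 -23.0 [array([-55.,  40., 158.])]
  post toolyaw -30 wrist r 0.44 q1 -33.0 [array([ 9., 20., 80.])]
  post toolyaw 0 wrist r 0.46 q1 -44.0 [array([57., 45., 17.])]
  post toolyaw 30 wrist r 0.54 q1 -49.0 [array([61., 75., -3.])]
  post toolyaw 60 wrist r 0.63 q1 -48.0 [array([ 57., 100., -18.])]
  post toolyaw 90 wrist r 0.71 
[... 591 characters left out ...]
y([ 80., 135., 166.])]
  post toolyaw 120 wrist r 0.79 q1 -39.0 []
pick -1 30 [array([27., 71., 24.])]
  post toolyaw -120 wrist r 0.65 q1 -17.0 [array([-58.,  96.,  15.])]
  post toolyaw -90 wrist r 0.56 q1 -17.0 []
  post toolyaw -60 wrist r 0.48 q1 -23.0 [array([-55.,  40., -22.])]
  post toolyaw -30 wrist r 0.44 q1 -33.0 [array([   9.,   20., -100.])]
  post toolyaw 0 wrist r 0.46 q1 -44.0 [array([  57.,   45., -163.])]
  post toolyaw 30 wrist r 0.54 q1 -49.0 [array([ 61.,  75., 177.])]
  post toolyaw 60 wrist r 0.63 q1 -48.0 [array([ 57., 100., 162.])]
  post toolyaw 90 wrist r 0.71 q1 -44.0 [array([ 46., 121., 145.])]
  post toolyaw 120 wrist r 0.76 q1 -38.0 [array([ 27., 135., 121.])]
```

```bash
cat > pick.py <<'E'
from h import *
import sys
r=np.radians
O=np.array([.4865,.231,.052]); Dy=r(77.7); D=np.array([np.cos(Dy),np.sin(Dy),0])
Rp=R_sp(Dy,r(30),1,False)
G=O+.013*D
tcp=G+.019*Rp.apply([1,0,0])
E
python3 - <<'E'
from pick import *
print(tcp); rel(tcp+[0,0,.1]-.0*D,Rp)
E
```

```text
[0.49129318 0.25298353 0.03554552]
shift mm [  95.1 -206.9  362.2] turn deg [-96.97 -22.08  26.04] | 0.428 102.8
```

```bash
python3 -m handwheel '[0.7,95,-207,362,-97,-22.1,26]' 2>&1 | head -3; python3 -c "
from h import *
print(ctrl.get_obs()['t'])"
```

```text
t: 0.23
tool_pos: [0.2562, 0.5521, 0.223]
tool_rot: [0.225, 1.529, -0.177]
0.2333
```

That row had the shift in mm instead of m. It was capped to one short step and hit nothing. I'll recompute from here.

Run:
```python
from pick import *
rel(tcp+[0,0,.1]-.0*D,Rp)
```

```text
shift mm [  88.  -232.6  300.9] turn deg [-89.94 -20.35  23.86] | 0.39 95.3
```

```bash
python3 -m handwheel '[0.7,0.088,-0.2326,0.3009,-89.9,-20.4,23.9, 0.7,0.088,-0.2326,0.3009,-89.9,-20.4,23.9, 0.7,0.088,-0.2326,0.3009,-89.9,-20.4,23.9, 0.7,0.088,-0.2326,0.3009,-89.9,-20.4,23.9, 0.7,0.088,-0.2326,0.3009,-89.9,-20.4,23.9, 0.7,0.088,-0.2326,0.3009,-89.9,-20.4,23.9, 0.7,0.088,-0.2326,0.3009,-89.9,-20.4,23.9, 0.7,0.088,-0.2326,0.3009,-89.9,-20.4,23.9, 0.7,0.088,-0.2326,0.3009,-89.9,-20.4,23.9, 0.7,0.088,-0.2326,0.3009,-89.9,-20.4,23.9, 0.7,0.088,-0.2326,0.3009,-89.9,-20.4,23.9, 0.7,0.088,-0.2326,0.3009,-89.9,-20.4,23.9]'
python3 - <<'E'
from pick import *
o=ctrl.get_obs(); print(np.degrees(o['q']).round(0)); print((Rfk(o['q']).inv()*Rn.from_rotvec(o['tool_rot'])).magnitude(),(Rfk(o['q'],-1).inv()*Rn.from_rotvec(o['tool_rot'])).magnitude())
rel(tcp+[0,0,.1]-.0*D,Rp)
E
```

```text
t: 1.23
tool_pos: [0.4907, 0.2467, 0.1354]
tool_rot: [-0.476, 1.116, 0.881]
contact_force: [0.6, 0.4, -0.4]
opening: 0.0601
[   9.  -13.  119.   22.   62. -143.]
8.010741897413915e-16 0.7809638818296548
shift mm [2.3 3.2 5. ] turn deg [-23.47  -5.67   6.08] | 0.006 24.9
```

```bash
python3 -m handwheel '[0.7,0.002,0.003,0.005,-23.5,-5.7,6.1,0.7,0.002,0.003,0.005,-23.5,-5.7,6.1,0.7,0.002,0.003,0.005,-23.5,-5.7,6.1,0.7,0.002,0.003,0.005,-23.5,-5.7,6.1,0.7,0.002,0.003,0.005,-23.5,-5.7,6.1]'
python3 - <<'E'
from pick import *
rel(tcp+[0,0,.1],Rp)
im,d,c=cam('wrist'); save('w1',im,d,c); cv2.imwrite('pics/w1.png',im)
X=cloud(d,c); hsv=cv2.cvtColor(im,cv2.COLOR_BGR2HSV)
s=(hsv[...,0]>100)&(hsv[...,0]<125)&(hsv[...,1]>140)&(X[...,2]>.056)&(X[...,2]<.07)&(np.hypot(X[...,0]-.487,X[...,1]-.231)<.1)
q=X[s];m=q[:,:2].mean(0);u,sv,v=np.linalg.svd(q[:,:2]-m,full_matrices=False);print(len(q),m,np.degrees(np.arctan2(*v[0][::-1])),np.percentile((q[:,:2]-m)@v[0],[1,99]),np.percentile((q[:,:2]-m)@v[1],[1,99]),np.median(q[:,2]))
E
```

```text
t: 1.65
tool_pos: [0.4905, 0.2542, 0.1357]
tool_rot: [-0.703, 0.879, 1.221]
contact_force: [0.6, -0.7, -0.0]
opening: 0.0599
shift mm [-0.4 -1.  -0.9] turn deg [-0.21 -0.01 -0.06] | 0.001 0.2
5203 [0.48142961 0.21303038] 77.82877618651396 [-0.04632721  0.07876786] [-0.01036329  0.01040012] 0.06375734636913896
```

View pics/w1.png

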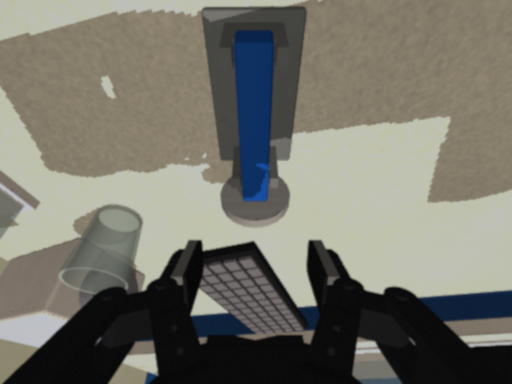

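The wrist view shows the spanner squarely between the fingers (handle column about 255, disc at 255,198). Its yaw is 77.8° and its centre is within 3 mm of the first estimate. Next I descend and grip.

```bash
sed -i 's/\[.4865,.231,.052\]/[.4853,.2293,.052]/;s/77.7/77.8/' pick.py
python3 - <<'E'
from pick import *
rel(tcp,Rp)
E
```

```text
shift mm [ 85.4  -0.6 -52.9] turn deg [-0.38 -0.03  0.02] | 0.1 0.4
```

```bash
python3 -m handwheel '[0.7,0.030,0,-0.018,0,0,0, 0.7,0.058,-0.0006,-0.036,-0.4,0,0, 0.7,0.0854,-0.0006,-0.0529,-0.4,0,0, 0.7,0.0854,-0.0006,-0.0529,-0.4,0,0]'; python3 -c "
from pick import *
rel(tcp,Rp)"
```

```text
t: 2.03
tool_pos: [0.4841, 0.2575, 0.0343]
tool_rot: [-0.705, 0.899, 1.221]
contact_force: [-0.7, 0.4, -1.1]
opening: 0.0598
shift mm [-3.5 -7.1 -3.5] turn deg [-0.65 -0.91 -0.46] | 0.009 1.2
```

```bash
python3 -m handwheel '[0,0,0,0,0,0,0,0,0,0,0,0,0,0,0,0,0,0,0,0,0,0,0,0,0,0,0,0,0,0,0,0,0,0,0,0,0,0,0,0,0,0]' 70
```

```text
t: 2.53
tool_pos: [0.4916, 0.2578, 0.0436]
tool_rot: [-0.711, 0.882, 1.214]
contact_force: [-1.6, -1.4, 7.4]
opening: 0.0207
```

Run:
```python
from pick import *
o=ctrl.get_obs();print(o['contact_force'],o['wrist_torque'],o['opening'],o['dq'])
rel(tcp,Rp)
im,d,c=cam('wrist'); save('w2',im,d,c); cv2.imwrite('pics/w2.png',im)
im,d,c=cam('scene'); cv2.imwrite('pics/s2.png',cv2.resize(im[130:230,230:380],(750,500),interpolation=cv2.INTER_CUBIC))
```

```text
[-1.62826638 -1.42282532  7.38188301] [-0.02980734  0.12446077  0.13935512] 0.020665160388627896 [-0.00074395  0.00129191 -0.00261328  0.00205854 -0.00069119 -0.00148672]
shift mm [ 3.7  0.1 -9.8] turn deg [-0.23 -0.5   0.34] | 0.01 0.6
```

View pics/w2.png

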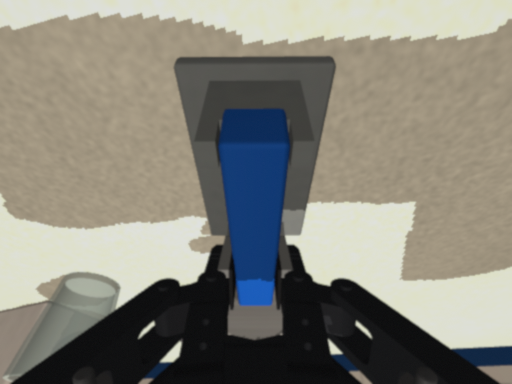

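View pics/s2.png

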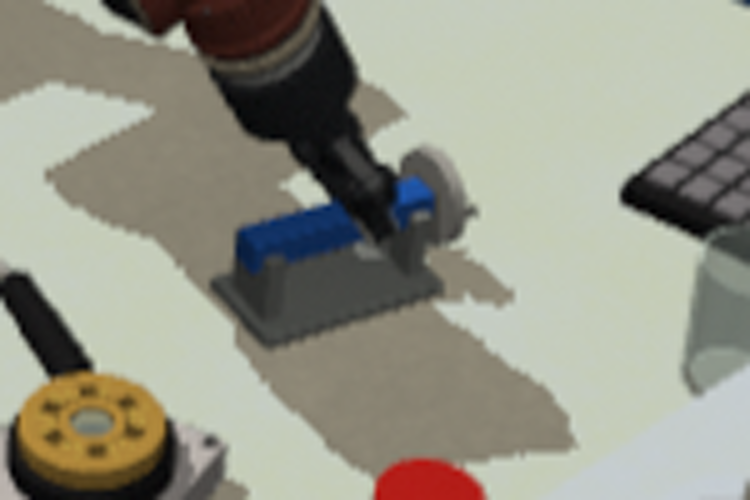

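The grip is about 8 mm high and 7 mm too far toward the pins. I'll open, move to the intended spot and grip again.

```bash
python3 -m handwheel '[0.7,0,0,0,0,0,0,0.7,0,0,0,0,0,0,0.7,0.004,0,-0.010,0,0,0,0.7,0.004,0,-0.010,0,0,0,0.7,0.004,0,-0.010,0,0,0,0.7,0.004,0,-0.010,0,0,0]'; python3 -c "
from pick import *
rel(tcp,Rp)"
```

```text
t: 3.13
tool_pos: [0.4871, 0.2542, 0.0344]
tool_rot: [-0.71, 0.896, 1.211]
contact_force: [-0.7, -0.3, 0.1]
opening: 0.0598
shift mm [-2.1 -3.5 -1.4] turn deg [-0.67 -1.02  0.13] | 0.004 1.2
```

```bash
python3 -m handwheel '[0.7,-0.001,-0.0035,-0.001,-0.7,-1,0,0.7,-0.001,-0.0035,-0.001,-0.7,-1,0,0.7,-0.001,-0.0035,-0.001,-0.7,-1,0]'; python3 -c "
from pick import *
rel(tcp,Rp)"
```

```text
t: 3.38
tool_pos: [0.4904, 0.2578, 0.0401]
tool_rot: [-0.71, 0.886, 1.213]
contact_force: [-0.5, 0.6, -0.5]
opening: 0.0603
shift mm [ 0.8 -1.1 -7.8] turn deg [-0.38 -0.59  0.3 ] | 0.008 0.8
```

```bash
python3 -m handwheel '[0.7,0,0,0,0,0,0,0.7,0,0,0,0,0,0]';python3 -c "
from pick import *
rel(tcp,Rp);print(ctrl.get_obs()['dq'])"; python3 -m handwheel '[0.7,0,0,0,0,0,0,0.7,0,0,0,0,0,0]';python3 -c "
from pick import *
rel(tcp,Rp);print(ctrl.get_obs()['dq'])"
```

```text
t: 3.55
tool_pos: [0.4899, 0.2577, 0.0396]
tool_rot: [-0.71, 0.887, 1.213]
contact_force: [0.8, 0.4, 0.3]
opening: 0.0598
shift mm [ 0.5 -1.6 -7.4] turn deg [-0.41 -0.62  0.25] | 0.008 0.8
[ 0.00031596 -0.0003872   0.00298556  0.00045547  0.00232913  0.00167224]
t: 3.72
tool_pos: [0.4897, 0.2576, 0.0394]
tool_rot: [-0.709, 0.887, 1.213]
contact_force: [-0.1, 0.4, -0.5]
opening: 0.0596
shift mm [ 0.4 -1.7 -7.2] turn deg [-0.42 -0.62  0.24] | 0.007 0.8
[ 0.00116497 -0.0014844   0.00046326  0.00154015 -0.00076001  0.00015008]
```

```bash
python3 -m handwheel '[0.7,0,-0.0015,-0.007,-0.4,-0.6,0,0.7,0,-0.0015,-0.007,-0.4,-0.6,0,0.7,0,-0.0015,-0.007,-0.4,-0.6,0,0.7,0,-0.0015,-0.007,-0.4,-0.6,0]';python3 -c "
from pick import *
rel(tcp,Rp);print(ctrl.get_obs()['dq'])"
```

```text
t: 4.05
tool_pos: [0.4892, 0.2565, 0.0402]
tool_rot: [-0.709, 0.886, 1.212]
contact_force: [0.6, -0.0, -1.0]
opening: 0.0598
shift mm [ 1.6 -2.  -6.6] turn deg [-0.48 -0.6   0.33] | 0.007 0.8
[ 0.0005927   0.00011026 -0.00107067 -0.00072094  0.00033384  0.00070088]
```

```bash
python3 -c "
from pick import *
o=ctrl.get_obs();print(o['q'].round(3),o['effort'].round(2),o['contact_force'])"
```

```text
[ 0.105 -0.041  2.12   0.597  0.973 -3.135] [-1.000e-02 -2.885e+01 -3.060e+01  1.290e+00 -1.000e-02 -0.000e+00] [ 0.6137988  -0.00373509 -1.01667859]
```

```bash
sed -i 's/r(30)/r(20)/' pick.py; python3 -c "
from pick import *
rel(tcp,Rp)
q=ctrl.get_obs()['q']
for q1 in (.105,.15,.2): print(wrist(q1,q[1]+q[2],Rp))"
```

```text
shift mm [ 1.4 -2.  -9.9] turn deg [-0.51  9.4   0.29] | 0.01 9.4
[array([  23.,   57., -174.])]
[array([  23.,   56., -171.])]
[array([  23.,   55., -168.])]
```

```bash
python3 -m handwheel '[0.7,0.0014,-0.002,-0.0099,-0.5,9.4,0.3,0.7,0.0014,-0.002,-0.0099,-0.5,9.4,0.3,0.7,0.0014,-0.002,-0.0099,-0.5,9.4,0.3,0.7,0.0014,-0.002,-0.0099,-0.5,9.4,0.3,0.7,0.0014,-0.002,-0.0099,-0.5,9.4,0.3]';python3 -c "
from pick import *
rel(tcp,Rp);print(ctrl.get_obs()['q'])"
```

```text
t: 4.47
tool_pos: [0.489, 0.2483, 0.0338]
tool_rot: [-0.821, 1.019, 1.175]
contact_force: [-0.9, -0.5, -1.4]
opening: 0.0598
shift mm [-0.3 -0.4  0.2] turn deg [-0.02  0.04 -0.05] | 0.001 0.1
[ 0.16763274 -0.01746938  2.07122548  0.39078926  0.99048237 -2.96111933]
```

On target within 0.5 mm. Gripping.

```bash
python3 -m handwheel '[0,0,0,0,0,0,0,0,0,0,0,0,0,0,0,0,0,0,0,0,0,0,0,0,0,0,0,0,0,0,0,0,0,0,0]' 80;python3 -c "
from pick import *
rel(tcp,Rp)
# lift: 170 up
p,R=pose(); rel(p+[0,0,.16],R)"
```

```text
t: 4.88
tool_pos: [0.4894, 0.248, 0.034]
tool_rot: [-0.822, 1.02, 1.174]
contact_force: [-0.2, -0.9, 1.0]
opening: 0.0209
shift mm [-0.   0.1  0.4] turn deg [-0.02 -0.01 -0.  ] | 0.0 0.0
shift mm [-150.4    0.    54.7] turn deg [0. 0. 0.] | 0.16 0.0
```

```bash
cat > fk.py <<'E'
from h import *
from scipy.optimize import least_squares
def pfk(q,P):
    h,L1,L2,off,Lt,e=P
    Z=Rn.from_euler('z',q[0]); 
    A=Z*Rn.from_euler('y',q[1]); F=Z*Rn.from_euler('y',q[1]+q[2])
    R=Rfk(q)
    return np.array([0,0,h])+Z.apply([0,off,0])+A.apply([0,0,L1])+F.apply([e,0,L2])+R.apply([Lt,0,0])
data=[([1.071,.053,1.6135,0,1.476,-.119],[.232,.58,.2305]),([.105,-.041,2.12,.597,.973,-3.135],[.4892,.2565,.0402]),([0.16763274,-0.01746938,2.07122548,0.39078926,0.99048237,-2.96111933],[.489,.2483,.0338])]
E
python3 - <<'E'
from fk import *
o=ctrl.get_obs(); data.append((o['q'],o['tool_pos']))
f=lambda P: np.concatenate([pfk(q,P)-p for q,p in data]+[.02*(np.array(P)-[.3,.4,.35,.074,.25,0])])
s=least_squares(f,[.3,.4,.35,.074,.25,0]); print(s.x.round(4),s.cost,np.round(s.fun*1000,1))
np.save('P.npy',s.x)
E
python3 -m handwheel '[0,-0.037,0,0.0137,0,0,0,0,-0.075,0,0.027,0,0,0,0,-0.113,0,0.041,0,0,0,0,-0.15,0,0.0547,0,0,0,0,-0.15,0,0.0547,0,0,0]';python3 -c "
from h import *
o=ctrl.get_obs();print(o['opening'],o['q'])
im,d,c=cam('wrist'); save('w3',im,d,c); cv2.imwrite('pics/w3.png',im)"
```

```text
[0.2624 0.4046 0.6111 0.0743 0.2789 0.0988] 1.6161165699063316e-05 [-0.1 -0.2  0.3  0.1  0.1 -0.1 -0.1 -0.1 -0.1 -0.1 -0.1 -0.1 -0.8  0.1
  5.2  0.   0.6  2. ]
t: 5.3
tool_pos: [0.4941, 0.2496, 0.2041]
tool_rot: [-0.827, 1.004, 1.168]
contact_force: [0.8, 0.1, -0.8]
opening: 0.0208
0.02081669131234359 [ 0.1682852  -0.23517578  1.95746957  0.33862098  1.28473749 -2.83688766]
```

View pics/w3.png

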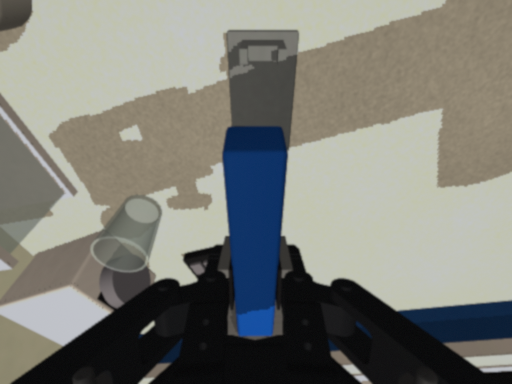

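```bash
cat >> fk.py <<'E'
import os
P=np.load('P.npy') if os.path.exists('P.npy') else None
lo=np.array([-3.01,-1.01,.06,-1.02,.09,-3.14]);hi=np.array([3.01,2.22,2.58,4.17,2.62,3.14])
def ik(p,R,q0):
    f=lambda q: np.r_[(pfk(q,P)-p)*10,(R.inv()*Rfk(q)).as_rotvec()*3, 1e-4*(q-q0)]
    s=least_squares(f,np.clip(q0,lo+.02,hi-.02),bounds=(lo,hi)); return s.x,np.abs(s.fun[:6]).max()
def links(q):
    h,L1,L2,off,Lt,e=P;Z=Rn.from_euler('z',q[0]);A=Z*Rn.from_euler('y',q[1]);F=Z*Rn.from_euler('y',q[1]+q[2])
    el=np.array([0,0,h])+Z.apply([0,off,0])+A.apply([0,0,L1]); return el, el+F.apply([e,0,0]),el+F.apply([e,0,L2])
def rot(R0,R1,f): return R0*Rn.from_rotvec((R0.inv()*R1).as_rotvec()*f)
E
cat > post.py <<'E'
from fk import *
r=np.radians
POST=np.array([.5548,-.2645,0]); LEAN=r(20); A=.013
def post_pose(ty,tipz):
    Rt=R_sp(r(ty+180),LEAN,1,True)
    G=POST+[0,0,tipz+.086-A]
    return G+.019*Rt.apply([1,0,0]),Rt
E
python3 - <<'E'
from post import *
o=ctrl.get_obs(); q0=o['q']; print('fk err',pfk(q0,P)-o['tool_pos'])
p0,R0=pose()
for ty in (0,15,30,45,60,75):
    p,Rt=post_pose(ty,.1)
    qq,e=ik(p,Rt,np.radians([-48,10,100,70,80,-10])); p1,_=post_pose(ty,.012); q1,e1=ik(p1,Rt,qq)
    print(ty,np.degrees(qq).round(0),e.round(4),np.degrees(q1).round(0),e1.round(4),'elb/wr',[x.round(2) for x in links(q1)],'turn',np.degrees((R0.inv()*Rt).magnitude()).round())
E
```

```text
fk err [0.005538   0.00088399 0.0005405 ]
0 [-51. -10. 131.  91.  47. -24.] 0.0 [-51.   4. 130. 102.  48. -41.] 0.0 elb/wr [array([0.07, 0.03, 0.67]), array([0.03, 0.08, 0.59]), array([ 0.31, -0.26,  0.17])] turn 127.0
15 [-55.  -2. 124.  82.  63. -26.] 0.0 [-55.  10. 123.  88.  62. -39.] 0.0 elb/wr [array([ 0.1 , -0.01,  0.66]), array([0.06, 0.04, 0.59]), array([ 0.32, -0.33,  0.17])] turn 137.0
30 [-57.   6. 116.  74.  77. -29.] 0.0 [-57.  17. 114.  77.  75. -39.] 0.0 elb/wr [array([ 0.13, -0.06,  0.65]), array([ 0.09, -0.  ,  0.58]), array([ 0.34, -0.39,  0.17])] turn 146.0
45 [-56.  14. 106.  67.  89. -32.] 0.0 [-56.  23. 105.  68.  86. -40.] 0.0 elb/wr [array([ 0.15, -0.09,  0.63]), array([ 0.12, -0.04,  0.56]), array([ 0.38, -0.44,  0.17])] turn 157.0
60 [-54.  21.  97.  60. 100. -35.] 0.0 [-54.  30.  96.  59.  96. -42.] 0.0 elb/wr [array([ 0.18, -0.12,  0.61]), array([ 0.14, -0.07,  0.53]), array([ 0.43, -0.48,  0.17])] turn 167.0
75 [-52.  28.  88.  54. 111. -40.] 0.0 [-52.  36.  87.  52. 106. -45.] 0.0 elb/wr [array([ 0.21, -0.14,  0.59]), array([ 0.17, -0.1 ,  0.51]), array([ 0.49, -0.5 ,  0.17])] turn 178.0
```

Run:
```python
from post import *
o=ctrl.get_obs(); q0=o['q']; p0,R0=pose()
p,Rt=post_pose(30,.11); qf,e=ik(p,Rt,np.radians([-57,6,116,74,77,-29]))
def tip(q):
    R=Rfk(q);p_=pfk(q,P); # spanner axis in tool frame: lean 20
    ax=np.array([np.sin(LEAN),0,np.cos(LEAN)]) ; G=p_-.019*R.apply([1,0,0]); return G+R.apply(ax*(.086-A)), G-R.apply(ax*(.065+A)),R.apply(ax)
for f in np.linspace(0,1,9):
    q=q0+(qf-q0)*f; t=tip(q); print(f,pfk(q,P).round(3),'tip',t[0].round(3),'end',t[1].round(3),t[2].round(2))
for f in (.25,.5,.75,1.):
    q=q0+(qf-q0)*f; print(f,end=' ');rel(pfk(q,P),Rfk(q),p0,R0)
    print('   leg ',np.degrees((Rfk(q0+(qf-q0)*(f-.25)).inv()*Rfk(q)).magnitude()).round(1))
```

```text
0.0 [0.498 0.25  0.2  ] tip [0.512 0.315 0.218] end [0.48  0.167 0.218] [0.21 0.98 0.  ]
0.125 [0.522 0.205 0.187] tip [0.565 0.255 0.208] end [0.473 0.135 0.2  ] [0.61 0.79 0.05]
0.25 [0.545 0.156 0.178] tip [0.607 0.18  0.194] end [0.473 0.11  0.194] [0.89 0.46 0.01]
0.375 [0.565 0.102 0.172] tip [0.633 0.097 0.177] end [0.484 0.085 0.197] [ 0.99  0.08 -0.13]
0.5 [0.581 0.043 0.169] tip [0.642 0.012 0.158] end [0.505 0.05  0.209] [ 0.91 -0.25 -0.34]
0.625 [ 0.592 -0.023  0.169] tip [ 0.634 -0.069  0.139] end [ 0.531 -0.001  0.225] [ 0.68 -0.45 -0.57]
0.75 [ 0.595 -0.096  0.17 ] tip [ 0.614 -0.142  0.123] end [ 0.553 -0.071  0.242] [ 0.4  -0.47 -0.79]
0.875 [ 0.589 -0.174  0.173] tip [ 0.586 -0.207  0.112] end [ 0.564 -0.161  0.255] [ 0.15 -0.3  -0.94]
1.0 [ 0.57  -0.256  0.177] tip [ 0.555 -0.265  0.11 ] end [ 0.555 -0.265  0.261] [ 0. -0. -1.]
0.25 shift mm [ -6.3 -70.5 -82.6] turn deg [ 54.51 -10.81   5.46] | 0.109 55.8
   leg  55.8
0.5 shift mm [ -33.2 -129.8 -182.8] turn deg [107.18 -24.11  16.71] | 0.227 111.1
   leg  55.4
0.75 shift mm [ -79.5 -173.  -306.7] turn deg [154.29 -41.43  39.57] | 0.361 164.6
   leg  54.5
1.0 shift mm [-141.4 -182.5 -455.9] turn deg [-126.97   43.42  -58.56] | 0.511 146.4
   leg  53.1
```

```bash
python3 -m handwheel '[0,-0.006,-0.07,-0.083,54.5,-10.8,5.5, 0,-0.006,-0.07,-0.083,54.5,-10.8,5.5, 0,-0.006,-0.07,-0.083,54.5,-10.8,5.5, 0,-0.006,-0.07,-0.083,54.5,-10.8,5.5, 0,-0.006,-0.07,-0.083,54.5,-10.8,5.5, 0,-0.006,-0.07,-0.083,54.5,-10.8,5.5, 0,-0.006,-0.07,-0.083,54.5,-10.8,5.5, 0,-0.033,-0.13,-0.183,107.2,-24.1,16.7, 0,-0.033,-0.13,-0.183,107.2,-24.1,16.7, 0,-0.033,-0.13,-0.183,107.2,-24.1,16.7, 0,-0.033,-0.13,-0.183,107.2,-24.1,16.7, 0,-0.033,-0.13,-0.183,107.2,-24.1,16.7]'
cat > nxt.py <<'E'
from post import *
import sys
o=ctrl.get_obs(); q0=o['q']; p0,R0=pose(); print('q',np.degrees(q0).round(), o['opening'], 'fkerr',((pfk(q0,P)-p0)*1000).round(1))
p,Rt=post_pose(float(sys.argv[1]),float(sys.argv[2])); qf,e=ik(p,Rt,np.radians([-57,6,116,74,77,-29]))
for f in map(float,sys.argv[3:]):
    q=q0+(qf-q0)*f; print(f,end=' ');rel(pfk(q,P),Rfk(q),p0,R0)
rel(p,Rt)
E
python3 nxt.py 30 .11 .33 .5 .67
```

```text
t: 6.35
tool_pos: [0.5773, 0.0397, 0.1592]
tool_rot: [0.611, 1.347, 0.42]
contact_force: [-0.3, 0.6, -3.3]
opening: 0.0207
q [ -22.   -1.  110.   40.   78. -116.] 0.020651455226626425 fkerr [ 0.4 -0.4 -0.2]
0.33 shift mm [-49.5 -63.4  27.6] turn deg [41.79 -8.06 11.73] | 0.085 44.1
0.5 shift mm [-81.  -99.2  38.2] turn deg [ 62.63 -10.83  19.93] | 0.134 66.6
0.67 shift mm [-116.3 -137.5   45.2] turn deg [ 82.71 -12.35  29.82] | 0.186 88.8
shift mm [-194.7 -218.5   43.7] turn deg [118.12 -10.25  54.61] | 0.296 130.5
```

```bash
python3 -m handwheel '[0,-0.05,-0.063,0.028,41.8,-8,11.7, 0,-0.05,-0.063,0.028,41.8,-8,11.7, 0,-0.05,-0.063,0.028,41.8,-8,11.7, 0,-0.05,-0.063,0.028,41.8,-8,11.7, 0,-0.05,-0.063,0.028,41.8,-8,11.7, 0,-0.05,-0.063,0.028,41.8,-8,11.7, 0,-0.116,-0.1375,0.045,82.7,-12.4,29.8, 0,-0.116,-0.1375,0.045,82.7,-12.4,29.8, 0,-0.116,-0.1375,0.045,82.7,-12.4,29.8, 0,-0.116,-0.1375,0.045,82.7,-12.4,29.8, 0,-0.116,-0.1375,0.045,82.7,-12.4,29.8, 0,-0.116,-0.1375,0.045,82.7,-12.4,29.8]'; python3 nxt.py 30 .11 .33 .5 .67
```

```text
t: 7.35
tool_pos: [0.592, -0.143, 0.1673]
tool_rot: [2.093, 1.122, -0.281]
contact_force: [-0.7, -0.7, -3.2]
opening: 0.0205
q [-45.   3. 113.  62.  78. -59.] 0.020540733476408397 fkerr [-1.3  0.8 -0.3]
0.33 shift mm [-26.6   9.6  21.8] turn deg [14.1   0.56  5.8 ] | 0.036 15.3
0.5 shift mm [-41.3  14.7  33.5] turn deg [21.29  1.24  8.82] | 0.055 23.1
0.67 shift mm [-56.7  19.4  45.3] turn deg [28.43  2.19 11.87] | 0.075 30.9
shift mm [-88.5  26.8  68.3] turn deg [42.06  4.84 17.79] | 0.115 45.9
```

```bash
python3 -m handwheel '[0,-0.0566,0.0194,0.0453,28.4,2.2,11.9, 0,-0.0566,0.0194,0.0453,28.4,2.2,11.9, 0,-0.0566,0.0194,0.0453,28.4,2.2,11.9, 0,-0.0566,0.0194,0.0453,28.4,2.2,11.9, 0,-0.0885,0.0268,0.0683,42.1,4.8,17.8, 0,-0.0885,0.0268,0.0683,42.1,4.8,17.8, 0,-0.0885,0.0268,0.0683,42.1,4.8,17.8, 0,-0.0885,0.0268,0.0683,42.1,4.8,17.8, 0,-0.0885,0.0268,0.0683,42.1,4.8,17.8]'; python3 nxt.py 30 .11
python3 - <<'E'
from h import *
im,d,c=cam('wrist'); save('w4',im,d,c); cv2.imwrite('pics/w4.png',im)
im,d,c=cam('top'); save('t4',im,d,c);cv2.imwrite('pics/t4.png',cv2.resize(im[120:260,220:440],(786,500),interpolation=cv2.INTER_CUBIC))
im,d,c=cam('scene'); save('s4',im,d,c);cv2.imwrite('pics/s4.png',cv2.resize(im[110:330,40:300],(780,660),interpolation=cv2.INTER_CUBIC)[:600])
E
```

```text
t: 8.1
tool_pos: [0.5713, -0.2544, 0.1778]
tool_rot: [2.899, 0.785, -0.508]
contact_force: [0.7, 0.2, -1.9]
opening: 0.0211
q [-57.   5. 116.  74.  77. -28.] 0.021058632696810072 fkerr [-1.6  1.7 -0.3]
shift mm [-0.9  0.5  1.7] turn deg [ 0.41 -0.04  0.22] | 0.002 0.5
```

View pics/w4.png

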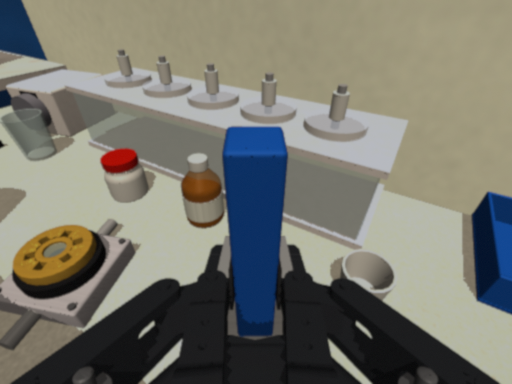

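View pics/s4.png

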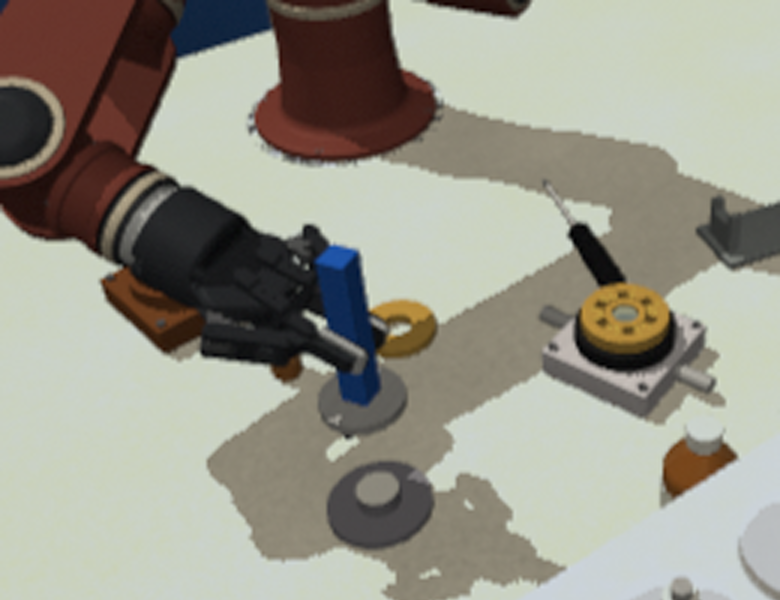

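View pics/t4.png

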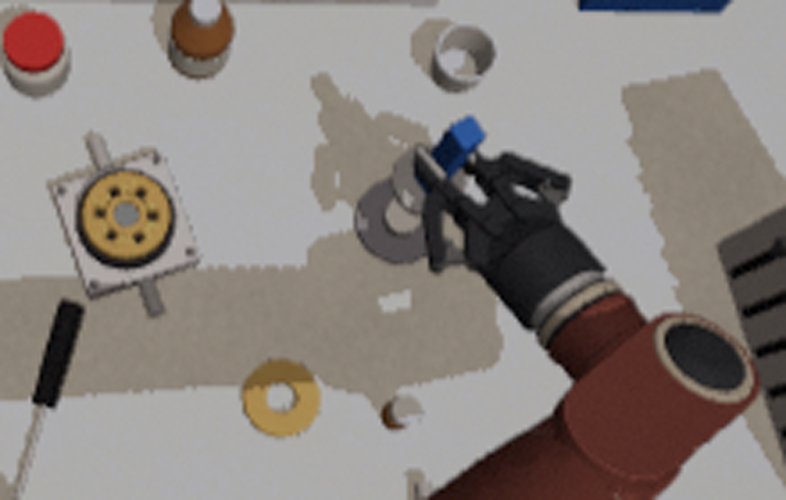

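```bash
cat > meas.py <<'E'
from h import *
import sys
def handle(n,names,c0=(.555,-.265),rad=.06,zr=(.06,.3)):
    pts=[]
    for nm in names:
        im,d,c=load(nm+n);X=cloud(d,c);hsv=cv2.cvtColor(im,cv2.COLOR_BGR2HSV)
        s=(hsv[...,0]>100)&(hsv[...,0]<125)&(hsv[...,1]>130)&(X[...,2]>zr[0])&(X[...,2]<zr[1])&(np.hypot(X[...,0]-c0[0],X[...,1]-c0[1])<rad)
        q=X[s]; 
        if len(q)<20: print(nm,'few',len(q)); continue
        zt=np.percentile(q[:,2],98); t=q[q[:,2]>zt-.006]
        print(nm,len(q),'ztop',zt.round(4),'top c',((t.min(0)+t.max(0))/2)[:2].round(4),'med',np.median(t,0).round(4))
        # bins of z
        for z in np.arange(zt-.12,zt,.03):
            b=q[(q[:,2]>z)&(q[:,2]<z+.03)]
            if len(b)>8: print('   z',(z+.015).round(3),b.mean(0).round(4),len(b))
E
python3 - <<'E'
from meas import *
handle('4',['w','t','s'])
p,R=pose();LEAN=np.radians(20);ax=R.apply([np.sin(LEAN),0,np.cos(LEAN)]);G=p-.019*R.apply([1,0,0]);print('pred end',G-ax*.078,'tip',G+ax*.073,ax)
E
```

```text
w 10441 ztop 0.2602 top c [ 0.5537 -0.2645] med [ 0.5497 -0.2662  0.2596]
   z 0.155 [ 0.5461 -0.2699  0.1561] 995
   z 0.185 [ 0.5459 -0.2696  0.1863] 1546
   z 0.215 [ 0.5459 -0.2694  0.2163] 2318
   z 0.245 [ 0.5478 -0.268   0.2498] 5203
t 133 ztop 0.261 top c [ 0.5536 -0.2609] med [ 0.5543 -0.2603  0.259 ]
   z 0.186 [ 0.5484 -0.2623  0.1912] 17
   z 0.216 [ 0.5495 -0.2568  0.2165] 30
   z 0.246 [ 0.5522 -0.2594  0.2524] 78
s 564 ztop 0.2604 top c [ 0.5576 -0.2658] med [ 0.5592 -0.2664  0.2592]
   z 0.155 [ 0.5649 -0.2677  0.1523] 101
   z 0.185 [ 0.5644 -0.2609  0.1874] 60
   z 0.215 [ 0.5636 -0.2686  0.2152] 155
   z 0.245 [ 0.562  -0.2677  0.2489] 211
pred end [ 0.5563343  -0.2635812   0.26411865] tip [ 0.5571494  -0.26449876  0.11312364] [ 0.00539801 -0.00607656 -0.99996697]
```

```bash
python3 nxt.py 30 .03; python3 nxt.py 30 .0125
```

```text
q [-57.   4. 116.  74.  77. -28.] 0.020735370562126113 fkerr [-1.6  1.7 -0.3]
shift mm [26.5 -1.2 78.8] turn deg [ 0.56 -0.09  0.2 ] | 0.083 0.6
q [-57.   4. 116.  74.  77. -28.] 0.020735370562126113 fkerr [-1.6  1.7 -0.3]
shift mm [32.5 -1.3 95.3] turn deg [ 0.56 -0.09  0.2 ] | 0.101 0.6
```

```bash
python3 -m handwheel '[0,0.009,-0.0005,0.026,0.5,0,0.2, 0,0.018,-0.001,0.053,0.5,0,0.2, 0,0.026,-0.0012,0.0785,0.5,0,0.2, 0,0.026,-0.0012,0.0785,0.5,0,0.2,0,0.026,-0.0012,0.0785,0.5,0,0.2,0,0.026,-0.0012,0.0785,0.5,0,0.2]'; python3 nxt.py 30 .03; python3 nxt.py 30 .0125;  python3 - <<'E'
from meas import *
im,d,c=cam('wrist'); save('w5',im,d,c);handle('5',['w'],zr=(.03,.3))
im,d,c=cam('scene'); save('s5',im,d,c);cv2.imwrite('pics/s5.png',cv2.resize(im[170:310,100:240],(600,600),interpolation=cv2.INTER_CUBIC)[:600])
E
```

```text
t: 8.75
tool_pos: [0.5707, -0.2566, 0.0991]
tool_rot: [2.905, 0.777, -0.506]
contact_force: [0.4, 0.1, -1.6]
opening: 0.0207
q [-57.  13. 116.  76.  75. -37.] 0.020669698570585288 fkerr [-3.7  4.9  0.3]
shift mm [ 1.  -1.1  2.4] turn deg [ 0.14 -0.19 -0.08] | 0.003 0.2
q [-57.  13. 116.  76.  75. -37.] 0.020669698570585288 fkerr [-3.7  4.9  0.3]
shift mm [ 7.  -1.2 18.9] turn deg [ 0.14 -0.19 -0.08] | 0.02 0.2
w 10426 ztop 0.1814 top c [ 0.5533 -0.2665] med [ 0.549  -0.2685  0.1808]
   z 0.076 [ 0.5454 -0.2718  0.0774] 986
   z 0.106 [ 0.5452 -0.2717  0.1074] 1536
   z 0.136 [ 0.5452 -0.2716  0.1374] 2320
   z 0.166 [ 0.5471 -0.2703  0.171 ] 5194
```

View pics/s5.png

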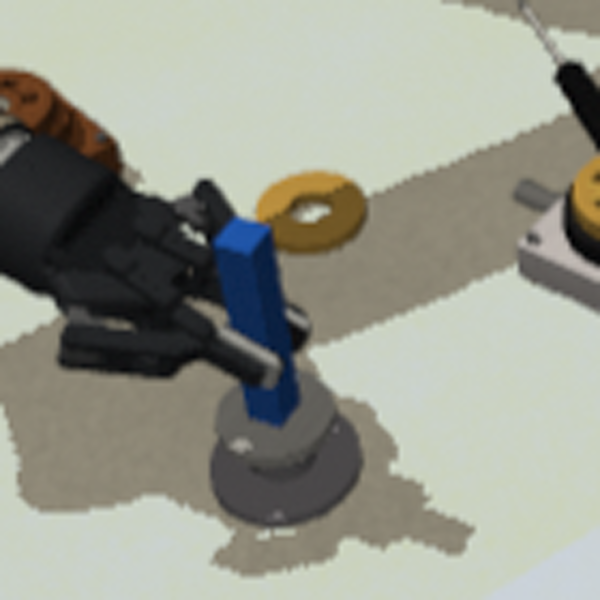

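```bash
python3 -m handwheel '[0,0.003,-0.0012,0.008,0,0,0, 0,0.005,-0.0012,0.013,0,0,0,0,0.0063,-0.0012,0.0168,0,0,0,0,0.0063,-0.0012,0.0168,0,0,0]'; python3 nxt.py 30 .0125;  python3 - <<'E'
from meas import *
im,d,c=cam('wrist'); save('w5',im,d,c);handle('5',['w'],zr=(.03,.3))
E
```

```text
t: 9.18
tool_pos: [0.5701, -0.2551, 0.0817]
tool_rot: [2.908, 0.78, -0.501]
contact_force: [-3.9, 1.6, 6.6]
opening: 0.0206
q [-57.  16. 116.  77.  75. -39.] 0.02062278608834746 fkerr [-4.2  5.7  0.6]
shift mm [0.9 0.5 2.6] turn deg [ 0.08 -0.43  0.  ] | 0.003 0.4
w 10431 ztop 0.1639 top c [ 0.5525 -0.2655] med [ 0.5483 -0.2674  0.1633]
   z 0.059 [ 0.5447 -0.2702  0.06  ] 997
   z 0.089 [ 0.5446 -0.2702  0.09  ] 1548
   z 0.119 [ 0.5446 -0.2702  0.12  ] 2326
   z 0.149 [ 0.5465 -0.2691  0.1535] 5150
```

Handle top reads 0.1639 (expected 0.163) with 6.6 N upward, so it is seated. Releasing.

```bash
python3 -m handwheel '[0.6,0,0,0,0,0,0,0.6,0,0,0,0,0,0,0.6,0,0,0,0,0,0,0.6,0,0,0,0,0,0,0.6,-0.02,0,0,0,0,0,0.6,-0.05,0,0,0,0,0,0.6,-0.09,0,0,0,0,0,0.6,-0.12,0,0,0,0,0,0.6,-0.12,0,0,0,0,0]'
python3 - <<'E'
from meas import *
im,d,c=cam('wrist'); save('w6',im,d,c);handle('6',['w'],zr=(.03,.3)); cv2.imwrite('pics/w6.png',im)
im,d,c=cam('scene'); save('s6',im,d,c);cv2.imwrite('pics/s6.png',cv2.resize(im[170:310,100:240],(600,600),interpolation=cv2.INTER_CUBIC)[:600])
E
```

```text
t: 9.98
tool_pos: [0.47, -0.3154, 0.1226]
tool_rot: [2.905, 0.768, -0.508]
contact_force: [0.2, -0.4, 0.0]
opening: 0.0515
w 2867 ztop 0.1637 top c [ 0.5528 -0.2654] med [ 0.5486 -0.2675  0.1631]
   z 0.059 [ 0.5447 -0.2702  0.0589] 431
   z 0.089 [ 0.5448 -0.2704  0.0891] 534
   z 0.119 [ 0.5448 -0.2703  0.1193] 672
   z 0.149 [ 0.5464 -0.2693  0.152 ] 1088
```

View pics/s6.png

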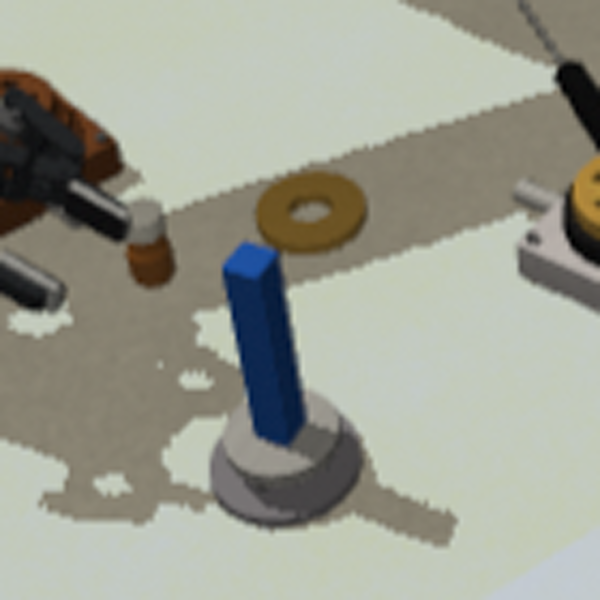

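View pics/w6.png

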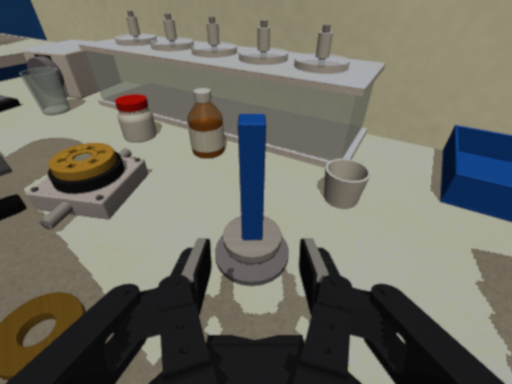

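```bash
cat > rect.py <<'E'
from h import *
def rectify(im,c,cen,z,half,px=400):
    g=np.linspace(-half,half,px); # image: rows = x decreasing from top, cols = y decreasing to right
    xx=cen[0]-g[:,None]+0*g[None]; yy=cen[1]-g[None]+0*g[:,None]
    W=np.stack([xx,yy,np.full_like(xx,z)],-1); Mi=np.linalg.inv(c['M']); C=W@Mi[:3,:3].T+Mi[:3,3]
    u=(C[...,0]/C[...,2]*c['f']+c['cx']).astype(np.float32); v=(C[...,1]/C[...,2]*c['f']+c['cy']).astype(np.float32)
    return cv2.remap(im,u,v,cv2.INTER_CUBIC)
E
python3 - <<'E'
from rect import *
t=[]
for n in ['top0','s4','w4']:
    im,d,c=load(n); t.append(rectify(im,c,(.543,-.005),.06,.05,260))
cv2.imwrite('pics/rect.png',np.hstack(t))
E
```

```text
(no output)
```

View pics/rect.png

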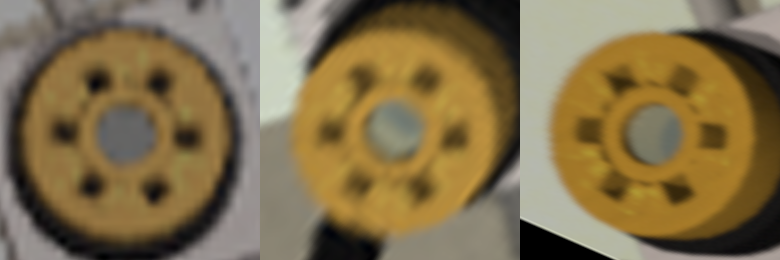

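Run:
```python
from fk import *
r=np.radians
def Rd(yy): # tool down, y yaw
    return Rxy([0,0,-1],[np.sin(r(yy)),-np.cos(r(yy)),0])
p0,R0=pose(); q0=ctrl.get_obs()['q']; print(np.degrees(q0).round())
a=np.array([.47,-.25,.33]); b=np.array([.543+.012,-.004-.02,.17])
for nm,pt,yy in (('a',a,30),('b',b,30)):
    q,e=ik(pt,Rd(yy),np.array([-.3,0.,1.7,0.02,1.4,-.8])); print(nm,np.degrees(q).round(),e); rel(pt,Rd(yy),p0,R0)
```

```text
[-70.   9. 117.  69.  85. -38.]
a [-36. -13.  98.  -0.  95. -66.] 1.3861212178056803e-09
shift mm [ -43.1  -54.4 -207. ] turn deg [-77.62 -54.28 -54.59] | 0.218 109.3
b [-10.  -4. 105.   0.  79. -40.] 1.206004185405618e-09
shift mm [ 186.3 -208.4 -120.2] turn deg [-77.62 -54.28 -54.59] | 0.304 109.3
```

```bash
python3 -m handwheel '[0.6,-0.043,-0.054,-0.207,-77.6,-54.3,-54.6,0.6,-0.043,-0.054,-0.207,-77.6,-54.3,-54.6,0.6,-0.043,-0.054,-0.207,-77.6,-54.3,-54.6,0.6,-0.043,-0.054,-0.207,-77.6,-54.3,-54.6,0.6,-0.043,-0.054,-0.207,-77.6,-54.3,-54.6,0.6,-0.043,-0.054,-0.207,-77.6,-54.3,-54.6,0.6,-0.043,-0.054,-0.207,-77.6,-54.3,-54.6,0.6,-0.043,-0.054,-0.207,-77.6,-54.3,-54.6,0.6,-0.043,-0.054,-0.207,-77.6,-54.3,-54.6,0.6,-0.043,-0.054,-0.207,-77.6,-54.3,-54.6,0.6,-0.043,-0.054,-0.207,-77.6,-54.3,-54.6,0.6,-0.043,-0.054,-0.207,-77.6,-54.3,-54.6]'
cat >> h.py <<'E'
def Rd(yy):
    yy=np.radians(yy); return Rxy([0,0,-1],[np.sin(yy),-np.cos(yy),0])
E
python3 - <<'E'
from h import *
print(np.degrees(ctrl.get_obs()['q']).round())
rel([.555,-.024,.17],Rd(30))
E
```

```text
t: 11.08
tool_pos: [0.4714, -0.2483, 0.3288]
tool_rot: [1.265, 1.382, -0.803]
contact_force: [0.8, -0.4, -0.3]
opening: 0.0514
[-44. -10.  97.  15.  99. -56.]
shift mm [ 219.4  102.5 -154.5] turn deg [-16.11 -11.63 -11.44] | 0.287 22.9
```

```bash
python3 -m handwheel '[0.6,0.219,0.1025,-0.1545,-16.1,-11.6,-11.4,0.6,0.219,0.1025,-0.1545,-16.1,-11.6,-11.4,0.6,0.219,0.1025,-0.1545,-16.1,-11.6,-11.4,0.6,0.219,0.1025,-0.1545,-16.1,-11.6,-11.4,0.6,0.219,0.1025,-0.1545,-16.1,-11.6,-11.4,0.6,0.219,0.1025,-0.1545,-16.1,-11.6,-11.4,0.6,0.219,0.1025,-0.1545,-16.1,-11.6,-11.4,0.6,0.219,0.1025,-0.1545,-16.1,-11.6,-11.4,0.6,0.219,0.1025,-0.1545,-16.1,-11.6,-11.4]'
python3 - <<'E'
from rect import *
rel([.555,-.024,.17],Rd(30))
im,d,c=cam('wrist'); save('w7',im,d,c); cv2.imwrite('pics/w7.png',im)
cv2.imwrite('pics/r7.png',rectify(im,c,(.543,-.005),.06,.05,500))
E
```

```text
t: 11.83
tool_pos: [0.5545, -0.0222, 0.1686]
tool_rot: [0.819, 1.417, -0.816]
contact_force: [0.1, -0.0, -0.3]
opening: 0.0511
shift mm [-1.4 -0.5  1.8] turn deg [-0.1  -0.33  0.04] | 0.002 0.4
```

View pics/w7.png

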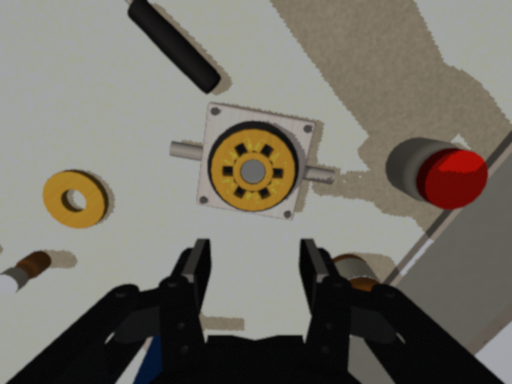

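View pics/r7.png

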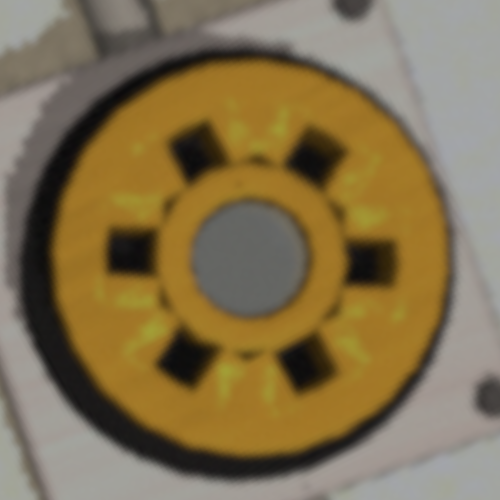

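Run:
```python
from rect import *
im,d,c=load('w7'); X=cloud(d,c)
s=(np.hypot(X[...,0]-.543,X[...,1]+.004)<.038); zf=np.median(X[s][:,2]); print('face z',zf)
for z in (.06,zf):
    I=rectify(im,c,(.543,-.005),z,.05,1000); hsv=cv2.cvtColor(I,cv2.COLOR_BGR2HSV); V=hsv[...,2]
    brass=((hsv[...,1]>120)&(V>110)).astype(np.uint8)
    cnt=max(cv2.findContours(brass,cv2.RETR_EXTERNAL,cv2.CHAIN_APPROX_NONE)[0],key=cv2.contourArea)
    pt=cnt[:,0].astype(float); pt=cv2.convexHull(cnt)[:,0].astype(float)
    f=least=None
    from scipy.optimize import least_squares
    sol=least_squares(lambda p:np.hypot(pt[:,0]-p[0],pt[:,1]-p[1])-p[2],[500,500,400],loss='soft_l1').x
    w=lambda u,v:(.543-(v-499.5)*1e-4,-.005-(u-499.5)*1e-4)
    print('rim',w(sol[0],sol[1]),'R mm',sol[2]/10)
    rr=np.hypot(*(np.mgrid[:1000,:1000][::-1]-sol[:2,None,None]))
    dark=((V<75)&(rr>150)&(rr<330)).astype(np.uint8)
    n,lab,st,ce=cv2.connectedComponentsWithStats(dark)
    H=[]
    for i in range(1,n):
        if st[i,4]>3000: H.append(list(w(*ce[i]))); print('hole',np.round(H[-1],4),st[i,2:])
    H=np.array(H); cc=H.mean(0); dv=H-cc; a=np.degrees(np.arctan2(dv[:,1],dv[:,0])); print('ctr',cc,'r',np.hypot(*dv.T).round(4),'ang mod60',np.round(a%60,1),a.round(1))
```

```text
face z 0.24317039948437236
rim (np.float64(0.5413577036125499), np.float64(-0.005345428750681492)) R mm 39.48291903323971
hole [0.5625 0.0056] [ 106  113 7347]
hole [ 0.5612 -0.0179] [ 110  108 7150]
hole [0.5425 0.0187] [  95   87 7461]
hole [ 0.5403 -0.029 ] [  96   85 7202]
hole [0.5212 0.0077] [ 113  111 7538]
hole [ 0.5202 -0.0162] [ 106  108 7463]
ctr [ 0.54129696 -0.00518237] r [0.0237 0.0236 0.0239 0.0238 0.0239 0.0238] ang mod60 [27.  27.4 27.1 27.5 27.3 27.6] [  27.   -32.6   87.1  -92.5  147.3 -152.4]
rim (np.float64(0.5216577893269532), np.float64(0.03264513294576869)) R mm 10.823643534331277
hole [0.5482 0.0198] [ 106   98 5554]
hole [0.5204 0.0034] [  99  102 6180]
ctr [0.53431603 0.01161009] r [0.0161 0.0161] ang mod60 [30.5 30.5] [  30.5 -149.5]
```

Run:
```python
from h import *
rel([.554,-.245,.26],Rd(30)); rel([.555,-.024,.26],Rd(30))
```

```text
shift mm [ -90.4 -110.9  191.1] turn deg [-0.22 -0.2  -0.09] | 0.239 0.3
shift mm [-89.5  -0.3  -0.2] turn deg [-0.22 -0.2  -0.09] | 0.09 0.3
```

```bash
python3 -m handwheel '[0.6,-0.04,-0.01,0.01,0,0,0, 0.6,-0.075,-0.03,0.04,-0.2,-0.2,0, 0.6,-0.0904,-0.111,0.191,-0.2,-0.2,0, 0.6,-0.0904,-0.111,0.191,-0.2,-0.2,0,0.6,-0.0904,-0.111,0.191,-0.2,-0.2,0,0.6,-0.0904,-0.111,0.191,-0.2,-0.2,0,0.6,-0.0904,-0.111,0.191,-0.2,-0.2,0,0.6,-0.0904,-0.111,0.191,-0.2,-0.2,0]'
cat > endm.py <<'E'
from rect import *
def endpose(n,zt=.163):
    im,d,c=load(n);X=cloud(d,c);hsv=cv2.cvtColor(im,cv2.COLOR_BGR2HSV)
    m=((hsv[...,0]>100)&(hsv[...,0]<125)&(hsv[...,1]>130)&(np.abs(X[...,2]-zt)<.008)).astype(np.uint8)
    k=max(cv2.findContours(m,cv2.RETR_EXTERNAL,cv2.CHAIN_APPROX_NONE)[0],key=cv2.contourArea)
    M=np.zeros_like(m);cv2.drawContours(M,[k],-1,1,-1); z=np.median(X[(M>0)&(m>0)][:,2])
    # project contour to plane z
    p=k[:,0].astype(float); ray=np.stack([(p[:,0]-c['cx'])/c['f'],(p[:,1]-c['cy'])/c['f'],np.ones(len(p))],-1)@c['M'][:3,:3].T
    o=c['M'][:3,3]; W=o+ray*((z-o[2])/ray[:,2])[:,None]
    rc=cv2.minAreaRect((W[:,:2]*1e4).astype(np.float32)); print('end z',z.round(4),'ctr',np.round(np.array(rc[0])/1e4,4),'size mm',np.round(np.array(rc[1])/10,1),'ang',rc[2])
    return np.array(rc[0])/1e4
E
python3 - <<'E'
from endm import *
print(pose()[0])
im,d,c=cam('wrist'); save('w8',im,d,c); cv2.imwrite('pics/w8.png',im)
endpose('w8')
E
```

```text
t: 12.55
tool_pos: [0.5532, -0.2508, 0.2632]
tool_rot: [0.823, 1.403, -0.82]
contact_force: [-0.3, 0.2, -0.2]
opening: 0.0511
[ 0.5531876  -0.25077636  0.26324899]
end z 0.1637 ctr [ 0.553  -0.2629] size mm [20.1 22.4] ang 29.3726749420166
```

View pics/w8.png

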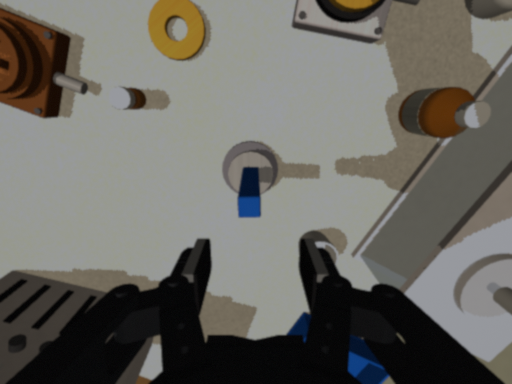

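Run:
```python
from h import *
rel([.554,-.2645,.119],Rd(29.8))
```

```text
shift mm [143.6  -7.9  13.8] turn deg [-0.22  0.16 -0.27] | 0.145 0.4
```

```bash
python3 -m handwheel '[0.6,0.03,-0.008,0.0138,-0.2,0.2,-0.3,0.6,0.06,-0.008,0.0138,-0.2,0.2,-0.3,0.6,0.09,-0.008,0.0138,-0.2,0.2,-0.3,0.6,0.12,-0.008,0.0138,-0.2,0.2,-0.3,0.6,0.1436,-0.008,0.0138,-0.2,0.2,-0.3,0.6,0.1436,-0.008,0.0138,-0.2,0.2,-0.3,0.6,0.1436,-0.008,0.0138,-0.2,0.2,-0.3]';python3 - <<'E'
from h import *
rel([.554,-.2645,.119],Rd(29.8));print(ctrl.get_obs()['contact_force'])
im,d,c=cam('wrist'); save('w9',im,d,c); cv2.imwrite('pics/w9.png',im)
E
```

```text
t: 13.18
tool_pos: [0.5532, -0.2606, 0.1168]
tool_rot: [0.815, 1.419, -0.815]
contact_force: [0.6, -0.2, 1.5]
opening: 0.0511
shift mm [-2.3 -1.3  3.8] turn deg [ 0.27 -0.28  0.16] | 0.005 0.4
[ 0.55501442 -0.18678508  1.4834846 ]
```

View pics/w9.png

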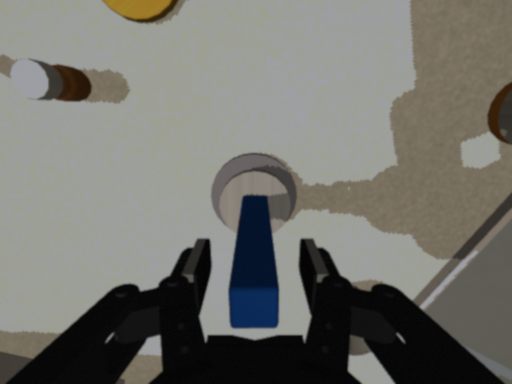

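Handle centred between the fingers (column 255). Correct the 3.8 mm along tool z, then grip.

```bash
python3 -m handwheel '[0.6,-0.001,-0.0005,0.0035,0,0,0,0.6,-0.001,-0.0005,0.0035,0,0,0,0,-0.001,-0.0005,0.0035,0,0,0,0,-0.001,-0.0005,0.0035,0,0,0,0,-0.001,-0.0005,0.0035,0,0,0,0,-0.001,-0.0005,0.0035,0,0,0,0,-0.001,-0.0005,0.0035,0,0,0,0,-0.001,-0.0005,0.0035,0,0,0]' 110;python3 - <<'E'
from h import *
rel([.554,-.2645,.119],Rd(29.8));o=ctrl.get_obs();print(o['contact_force'],o['wrist_torque'],o['opening'])
E
```

```text
t: 13.9
tool_pos: [0.5562, -0.2662, 0.1205]
tool_rot: [0.815, 1.412, -0.816]
contact_force: [0.1, 0.1, 5.3]
opening: 0.021
shift mm [ 1.5 -1.  -2.6] turn deg [0.19 0.02 0.02] | 0.003 0.2
[0.08298252 0.13176827 5.27307419] [-0.01328154  0.03735595 -0.08158546] 0.020980374567861775
```

```bash
python3 -m handwheel '[0,-0.03,0,0,0,0,0,0,-0.065,0,0,0,0,0,0,-0.1,0,0,0,0,0,0,-0.1,0,0,0,0,0,0,-0.1,0,0,0,0,0,0,-0.1,0,0,0,0,0]';python3 - <<'E'
from endm import *
o=ctrl.get_obs();print(o['tool_pos'],o['contact_force'],o['opening'])
im,d,c=cam('wrist'); save('w10',im,d,c); cv2.imwrite('pics/w10.png',im)
im,d,c=cam('scene'); save('s10',im,d,c);cv2.imwrite('pics/s10.png',cv2.resize(im[110:310,70:270],(600,600),interpolation=cv2.INTER_CUBIC)[:600])
endpose('w10',.263)
E
```

```text
t: 14.4
tool_pos: [0.5547, -0.2652, 0.2171]
tool_rot: [0.816, 1.418, -0.817]
contact_force: [-0.1, 0.8, -1.8]
opening: 0.0206
[ 0.55471005 -0.26523031  0.21709694] [-0.06135417  0.76474139 -1.81105859] 0.020614699394583796
end z 0.2603 ctr [ 0.552  -0.2615] size mm [22.2 23.9] ang 30.14742088317871
```

View pics/w10.png

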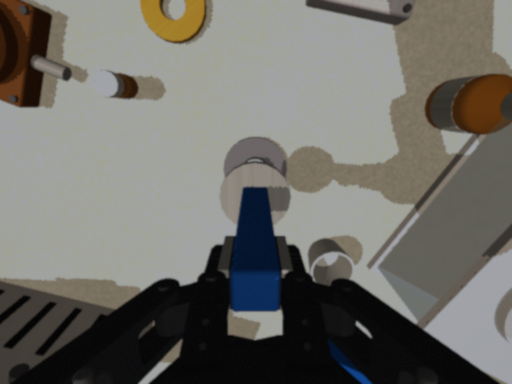

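View pics/s10.png

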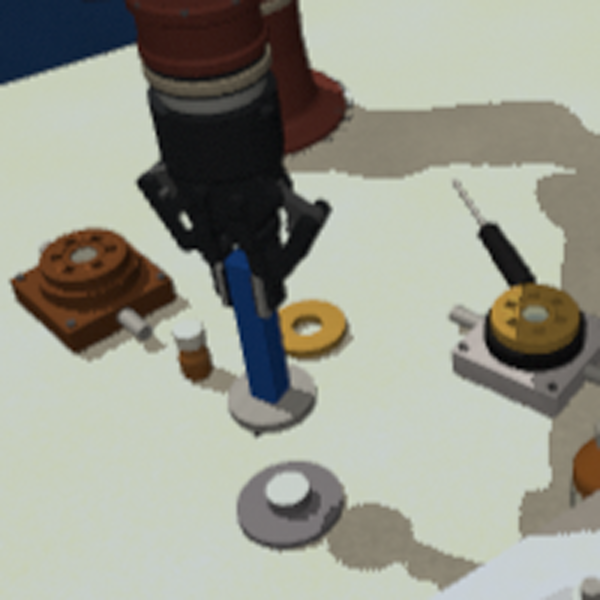

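```bash
cat > inhand.py <<'E'
from rect import *
def inhand(n,end=43.2):
    im,d,c=load(n); hsv=cv2.cvtColor(im,cv2.COLOR_BGR2HSV)
    H=np.array(ctrl.camera_params('wrist')['hand_eye'])
    v,u=np.mgrid[:384,:512]; C=np.stack([(u-c['cx'])/c['f']*d,(v-c['cy'])/c['f']*d,d],-1); T=(C@H[:3,:3].T+H[:3,3])*1000
    b=(hsv[...,0]>100)&(hsv[...,0]<125)&(hsv[...,1]>130)&(np.abs(T[...,1])<25)&(np.abs(T[...,2])<30)&(T[...,0]<100)
    for a in range(-30,90,15):
        s=b&(T[...,0]>a)&(T[...,0]<a+15); q=T[s]
        if len(q)>30: print('x',a+7,'face z',np.median(q[:,2]).round(2),'y rng',np.percentile(q[:,1],[2,98]).round(1),'mid',np.mean(np.percentile(q[:,1],[2,98])).round(2))
    s=b&(T[...,0]>-25)&(T[...,0]<85); q=T[s]; q=q[q[:,2]<np.median(q[:,2])+4]
    pf=np.polyfit(q[:,0],q[:,2],1); print('face tilt deg',np.degrees(np.arctan(pf[0])).round(2),'at x=0',pf[1].round(2),'at tip',np.polyval(pf,151-end).round(2))
    py=np.polyfit(q[:,1],q[:,2],1); print('yaw err deg',np.degrees(np.arctan(py[0])).round(2))
    e=b&(np.abs(T[...,0]+end)<4); q=T[e]; print('end face z rng',np.percentile(q[:,2],[1,99]).round(1),'y',np.percentile(q[:,1],[1,99]).round(1),'x',np.median(q[:,0]).round(1))
    # disc top: x=end... 
    xd=130-end
    s=(np.abs(T[...,0]-xd)<4)&(np.hypot(T[...,1],T[...,2])<45)&~b; q=T[s]; print('disc',len(q),'x',np.median(q[:,0]).round(1),'y',np.percentile(q[:,1],[0.5,99.5]).round(1),'z',np.percentile(q[:,2],[.5,99.5]).round(1))
E
python3 -c "
from inhand import *
inhand('w10')"
```

```text
x -23 face z -12.92 y rng [-11.5  10.3] mid -0.6
x -8 face z -12.93 y rng [-11.1   9.8] mid -0.65
x 7 face z -12.93 y rng [-10.2   8.8] mid -0.71
x 22 face z -12.9 y rng [-10.    8.7] mid -0.66
x 37 face z -12.92 y rng [-10.    8.8] mid -0.6
x 52 face z -12.88 y rng [-10.    8.8] mid -0.62
x 67 face z -12.84 y rng [-9.8  8.6] mid -0.58
x 82 face z -12.83 y rng [-9.7  8.1] mid -0.79
face tilt deg -0.03 at x=0 -12.87 at tip -12.92
yaw err deg 0.0
end face z rng [-13.5   6.8] y [-11.4   9.9] x -43.2
disc 2509 x 86.6 y [-31.6  29.7] z [-33.1  21.8]
```

```bash
cat > ringp.py <<'E'
from h import *
C=np.array([.5419,-.0049]); OFF=np.array([0,0,-.0019])  # spanner axis in tool
def tgt(yy,tipz,dx=0,dy=0,C=C):
    R=Rd(yy); a=R.apply(OFF); return np.array([C[0]+dx-a[0],C[1]+dy-a[1],tipz+.1078]),R
def yawnow():
    y=pose()[1].apply([0,1,0]); return np.degrees(np.arctan2(y[1],y[0]))
def tilt():
    x=pose()[1].apply([1,0,0]); return np.degrees(x[:2])
def tipnow():
    p,R=pose(); return p+R.apply(OFF+[.1078,0,0])
E
python3 -c "
from ringp import *
print(yawnow(),tilt()); rel(*tgt(57.3,.085)); rel(*tgt(57.3,.075))"
```

```text
29.99467860619137 [-0.39516495  0.21089332]
shift mm [  23.8  120.3 -229.4] turn deg [-27.31  -0.43   0.14] | 0.26 27.3
shift mm [  33.8  120.4 -229.4] turn deg [-27.31  -0.43   0.14] | 0.261 27.3
```

```bash
python3 -m handwheel '[0,0.0238,0.1203,-0.2294,-27.3,-0.4,0.1,0,0.0238,0.1203,-0.2294,-27.3,-0.4,0.1,0,0.0238,0.1203,-0.2294,-27.3,-0.4,0.1,0,0.0238,0.1203,-0.2294,-27.3,-0.4,0.1,0,0.0238,0.1203,-0.2294,-27.3,-0.4,0.1,0,0.0238,0.1203,-0.2294,-27.3,-0.4,0.1,0,0.0238,0.1203,-0.2294,-27.3,-0.4,0.1,0,0.0238,0.1203,-0.2294,-27.3,-0.4,0.1,0,0.0238,0.1203,-0.2294,-27.3,-0.4,0.1,0,0.0238,0.1203,-0.2294,-27.3,-0.4,0.1]';python3 - <<'E'
from inhand import *
from ringp import *
print(yawnow(),tilt(),tipnow()); rel(*tgt(57.3,.085))
im,d,c=cam('wrist'); save('w11',im,d,c); cv2.imwrite('pics/w11.png',im); inhand('w11')
im,d,c=cam('scene'); save('s11',im,d,c);cv2.imwrite('pics/s11.png',cv2.resize(im[110:260,180:330],(600,600),interpolation=cv2.INTER_CUBIC)[:600])
E
```

```text
t: 15.33
tool_pos: [0.5447, -0.0078, 0.1944]
tool_rot: [0.445, 1.521, -0.45]
contact_force: [-0.5, -0.2, -1.9]
opening: 0.0206
57.25367551760746 [ 0.11829013 -0.19951891] [ 0.54328117 -0.00711584  0.08654463]
shift mm [ 1.5  0.9 -2. ] turn deg [-0.05  0.21  0.1 ] | 0.003 0.2
x -23 face z -13.24 y rng [-11.4  10.1] mid -0.69
x -8 face z -13.25 y rng [-10.9   9.7] mid -0.59
x 7 face z -13.23 y rng [-10.3   8.8] mid -0.76
x 22 face z -13.19 y rng [-10.4   8.9] mid -0.73
x 37 face z -13.25 y rng [-10.2   8.7] mid -0.78
x 52 face z -13.17 y rng [-10.1   8.7] mid -0.71
x 67 face z -13.22 y rng [-10.1   8.5] mid -0.8
x 82 face z -13.08 y rng [-9.8  8.1] mid -0.87
face tilt deg -0.02 at x=0 -13.18 at tip -13.22
yaw err deg -0.01
end face z rng [-13.8   6.7] y [-11.4   9.9] x -43.2
disc 2511 x 86.6 y [-31.7  29.6] z [-33.6  21.5]
```

View pics/w11.png

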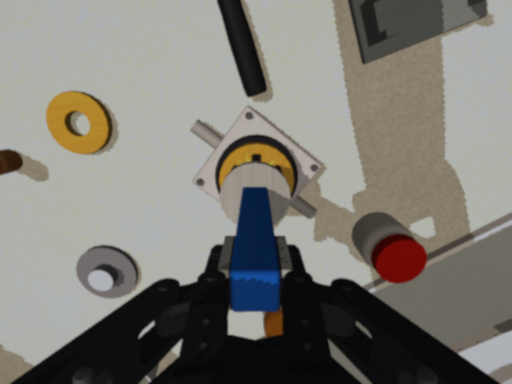

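View pics/s11.png

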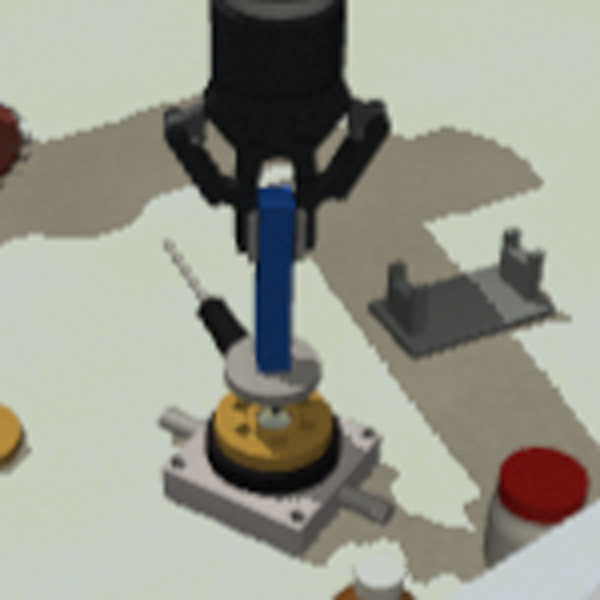

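```bash
sed -i 's/-.0019\]/-.0020]/' ringp.py; python3 -m handwheel '[0,0.008,0.0009,-0.002,0,0.2,0.1,0,0.018,0.0009,-0.002,0,0.2,0.1,0,0.018,0.0009,-0.002,0,0.2,0.1,0,0.018,0.0009,-0.002,0,0.2,0.1]';python3 - <<'E'
from ringp import *
print(yawnow(),tilt(),tipnow(),ctrl.get_obs()['contact_force']); rel(*tgt(57.3,.055))
E
```

```text
t: 15.77
tool_pos: [0.5429, -0.0054, 0.1756]
tool_rot: [0.448, 1.525, -0.448]
contact_force: [-0.4, 1.2, -2.0]
opening: 0.0208
57.25600212401742 [-0.06998704  0.0405292 ] [ 0.54110508 -0.00424005  0.06781798] [-0.44865704  1.16015457 -1.99337611]
shift mm [12.8 -0.1  0.9] turn deg [-0.04 -0.08  0.  ] | 0.013 0.1
```

```bash
python3 -m handwheel '[0,0.005,0,0.0007,0,0,0,0,0.009,0,0.0007,0,0,0,0,0.0128,0,0.0007,0,0,0,0,0.0128,0,0.0007,0,0,0]';python3 - <<'E'
from ringp import *
print(yawnow(),tilt(),tipnow(),ctrl.get_obs()['contact_force'],ctrl.get_obs()['wrist_torque']); rel(*tgt(57.3,.048))
E
```

```text
t: 16.1
tool_pos: [0.5439, -0.0054, 0.1634]
tool_rot: [0.448, 1.524, -0.447]
contact_force: [-1.3, 0.6, -3.2]
opening: 0.0208
57.29938941762127 [0.00301502 0.0306166 ] [ 0.54221702 -0.00425973  0.05558345] [-1.28470079  0.61280246 -3.23907296] [0.00154741 0.06021607 0.00588733]
shift mm [ 7.6 -0.7  0.1] turn deg [-0.   -0.01 -0.03] | 0.008 0.0
```

Tips are 4 mm below the face with no reaction force, so the pins are in the holes. Pushing down to the disc.

```bash
python3 -m handwheel '[0,0.004,-0.0004,0,0,0,0,0,0.007,-0.0004,0,0,0,0,0,0.008,-0.0004,0,0,0,0,0,0.008,-0.0004,0,0,0,0]';python3 - <<'E'
from ringp import *
print(yawnow(),tilt(),tipnow(),ctrl.get_obs()['contact_force'],ctrl.get_obs()['wrist_torque']); rel(*tgt(57.3,.048))
E
```

```text
t: 16.43
tool_pos: [0.5447, -0.0059, 0.1574]
tool_rot: [0.448, 1.521, -0.446]
contact_force: [-0.5, 0.3, 1.4]
opening: 0.0207
57.29881007581265 [0.1612003  0.00450265] [ 0.54334821 -0.0048126   0.04961689] [-0.46737911  0.28886313  1.4334515 ] [-0.0319359   0.18826697  0.00130632]
shift mm [ 1.6 -0.7 -0.9] turn deg [-0.    0.13 -0.09] | 0.002 0.2
```

```bash
python3 -m handwheel '[0,0.001,0,0,0,0,0,0,0.0015,0,0,0,0,0,0,0.0015,0,0,0,0,0]';python3 - <<'E'
from ringp import *
print(yawnow(),tilt(),tipnow(),ctrl.get_obs()['contact_force'],ctrl.get_obs()['wrist_torque'])
E
python3 - <<'E'
from inhand import *
im,d,c=cam('wrist'); save('w12',im,d,c); cv2.imwrite('pics/w12.png',im)
im,d,c=cam('scene'); save('s12',im,d,c);cv2.imwrite('pics/s12.png',cv2.resize(im[110:260,180:330],(600,600),interpolation=cv2.INTER_CUBIC)[:600])
inhand('w12')
E
```

```text
t: 16.68
tool_pos: [0.545, -0.006, 0.1574]
tool_rot: [0.448, 1.521, -0.446]
contact_force: [-2.9, 0.8, 8.3]
opening: 0.0209
57.299947601555154 [ 0.18468551 -0.01185368] [ 0.5436228  -0.00493722  0.04955213] [-2.90696103  0.83739523  8.29248624] [-0.00864904  0.84367508  0.00414745]
x -23 face z -13.29 y rng [-11.5  10. ] mid -0.76
x -8 face z -13.33 y rng [-10.9   9.4] mid -0.75
x 7 face z -13.37 y rng [-10.3   8.9] mid -0.72
x 22 face z -13.41 y rng [-10.3   8.9] mid -0.7
x 37 face z -13.45 y rng [-10.2   8.6] mid -0.83
x 52 face z -13.49 y rng [-10.3   8.6] mid -0.83
x 67 face z -13.51 y rng [-10.2   8.5] mid -0.84
x 82 face z -13.57 y rng [-9.9  8.1] mid -0.91
face tilt deg -0.22 at x=0 -13.3 at tip -13.72
yaw err deg -0.08
end face z rng [-13.7   6.8] y [-11.5   9.9] x -43.2
disc 2499 x 86.5 y [-31.7  29.3] z [-33.8  21.5]
```

View pics/s12.png

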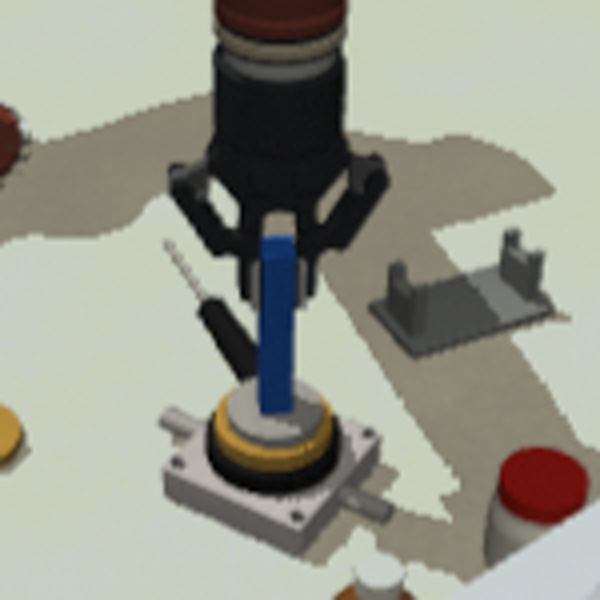

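The disc sits flat on the brass face (tip z 0.0496, about 10 N up), so the pins are fully in. Turning clockwise.

```bash
python3 -m handwheel '[0,0,-0.0002,0,5,0,0,0,0,-0.0004,0,10,0,0,0,0,-0.0006,-0.0001,15,0,0,0,0,-0.0007,-0.0001,20,0,0,0,0,-0.0009,-0.0002,25,0,0,0,0,-0.001,-0.0003,30,0,0,0,0,-0.0011,-0.0004,35,0,0,0,0,-0.0013,-0.0005,40,0,0]';python3 - <<'E'
from ringp import *
o=ctrl.get_obs();print(yawnow(),tilt(),tipnow(),o['contact_force'],o['wrist_torque'],o['opening'])
E
```

```text
t: 17.45
tool_pos: [0.5434, -0.0074, 0.1574]
tool_rot: [0.986, 1.333, -0.987]
contact_force: [-4.2, -1.5, 8.7]
opening: 0.0207
17.105853196460536 [ 0.10223915 -0.10904262] [ 0.54295613 -0.00572449  0.04955093] [-4.23766284 -1.54152702  8.73094574] [-0.40428203  1.28885997  0.31244228] 0.02073793906806438
```

```bash
python3 -m handwheel '[0,0,-0.0002,-0.0001,4,0,0,0,0,-0.0003,-0.0002,8,0,0,0,0,-0.0004,-0.0003,12,0,0,0,0,-0.0005,-0.0004,16,0,0]';python3 - <<'E'
from ringp import *
o=ctrl.get_obs();print(yawnow(),tilt(),tipnow(),o['contact_force'],o['wrist_torque'],o['opening'])
E
```

```text
t: 17.78
tool_pos: [0.5426, -0.0074, 0.1574]
tool_rot: [1.193, 1.216, -1.195]
contact_force: [-5.2, -2.6, 10.7]
opening: 0.0205
1.1574140676445321 [ 0.07034516 -0.13719351] [ 0.54266022 -0.0056548   0.04956362] [-5.16201672 -2.62795089 10.7427894 ] [-0.52168096  1.38514303  0.3080828 ] 0.020470859077882455
```

```bash
python3 -m handwheel '[0,0,-0.0001,-0.0001,3,0,0,0,0,-0.0002,-0.0002,6,0,0]';python3 - <<'E'
from ringp import *
o=ctrl.get_obs();print(yawnow(),tilt(),tipnow(),o['contact_force'],o['wrist_torque'],o['opening'])
E
python3 -m handwheel '[0,0,-0.0001,-0.0001,3,0,0,0,0,-0.0002,-0.0002,6,0,0]';python3 - <<'E'
from ringp import *
o=ctrl.get_obs();print(yawnow(),tilt(),tipnow(),o['contact_force'],o['wrist_torque'],o['opening'])
E
```

```text
t: 17.95
tool_pos: [0.5423, -0.0073, 0.1574]
tool_rot: [1.269, 1.166, -1.271]
contact_force: [-5.2, -2.9, 9.7]
opening: 0.0208
-4.796865194844057 [ 0.05151386 -0.14860512] [ 0.54252531 -0.00556524  0.04956853] [-5.18422513 -2.93208623  9.65872891] [-0.55676352  1.5224254   0.30205557] 0.020830274606665308
t: 18.12
tool_pos: [0.542, -0.0072, 0.1574]
tool_rot: [1.345, 1.111, -1.347]
contact_force: [-6.6, -2.8, 9.3]
opening: 0.0206
-10.794770470874138 [ 0.03877307 -0.15917972] [ 0.54245561 -0.00548882  0.04957562] [-6.55299374 -2.78863536  9.26058056] [-0.60030329  1.55921634  0.29614658] 0.020649452735390494
```

```bash
cat > st.py <<'E'
from ringp import *
o=ctrl.get_obs();print('yaw',yawnow().round(2),'tip',tipnow().round(4),'F',o['contact_force'].round(1),'T',o['wrist_torque'].round(2),o['opening'].round(4),'q6',o['q'][5].round(2))
E
python3 -m handwheel '[0,0,-0.0001,-0.0001,4,0,0]' >/dev/null; python3 st.py;python3 -m handwheel '[0,0,-0.0001,-0.0001,3,0,0]' >/dev/null; python3 st.py;python3 -m handwheel '[0,0,-0.0001,-0.0001,2,0,0]' >/dev/null; python3 st.py
```

```text
Traceback (most recent call last):
  File "st.py", line 2, in <module>
    o=ctrl.get_obs();print('yaw',yawnow().round(2),'tip',tipnow().round(4),'F',o['contact_force'].round(1),'T',o['wrist_torque'].round(2),o['opening'].round(4),'q6',o['q'][5].round(2))
                                                                                                                                          ^^^^^^^^^^^^^^^^^^
AttributeError: 'float' object has no attribute 'round'
Traceback (most recent call last):
  File "st.py", line 2, in <module>
    o=ctrl.get_obs();print('yaw',yawnow().round(2),'tip',tipnow().round(4),'F',o['contact_force'].round(1),'T',o['wrist_torque'].round(2),o['opening'].round(4),'q6',o['q'][5].round(2))
                                                                                                                                          ^^^^^^^^^^^^^^^^^^
AttributeError: 'float' object has no attribute 'round'
Traceback (most recent call last):
  File "st.py", line 2, in <module>
    o=ctrl.get_obs();print('yaw',yawnow().round(2),'tip',tipnow().round(4),'F',o['contact_force'].round(1),'T',o['wrist_torque'].round(2),o['opening'].round(4),'q6',o['q'][5].round(2))
                                                                                                                                          ^^^^^^^^^^^^^^^^^^
AttributeError: 'float' object has no attribute 'round'
```

```bash
sed -i "s/o\['opening'\].round(4)/o['opening']/;s/o\['q'\]\[5\].round(2)/o['q'][5]/" st.py; python3 st.py
```

```text
yaw -19.78 tip [ 0.5423 -0.0053  0.0496] F [-6.7 -3.1 10. ] T [-0.71  1.62  0.29] 0.021012926652726152 q6 0.1973453032117624
```

```bash
python3 -m handwheel '[0,0,0,0,2,0,0]' >/dev/null; python3 st.py;python3 -m handwheel '[0,0,-0.0001,0,2,0,0]' >/dev/null; python3 st.py;python3 -m handwheel '[0,0,0,0,2,0,0]' >/dev/null; python3 st.py
```

```text
yaw -21.75 tip [ 0.5423 -0.0054  0.0495] F [-7.  -2.3 11. ] T [-0.66  1.73  0.25] 0.020702636566537248 q6 0.23167068795534962
yaw -23.75 tip [ 0.5423 -0.0054  0.0496] F [-6.9 -3.6 10.7] T [-0.72  1.66  0.33] 0.021194033228526477 q6 0.266554768062913
yaw -25.75 tip [ 0.5423 -0.0053  0.0495] F [-5.9 -3.4 10.9] T [-0.56  1.74  0.23] 0.020692370202475958 q6 0.3014956134708996
```

```bash
python3 -m handwheel '[0,0,0,0,1.5,0,0]' >/dev/null; python3 st.py;python3 -m handwheel '[0,0,-0.0001,0,1.5,0,0]' >/dev/null; python3 st.py;python3 -m handwheel '[0,0,0,0,1.5,0,0]' >/dev/null; python3 st.py
python3 - <<'E'
from inhand import *
im,d,c=cam('wrist'); save('w13',im,d,c); cv2.imwrite('pics/w13.png',im); inhand('w13')
E
```

```text
yaw -27.24 tip [ 0.5423 -0.0053  0.0496] F [-7.8 -3.1 11. ] T [-0.58  1.8   0.27] 0.021102296723856485 q6 0.32749706585446614
yaw -28.65 tip [ 0.5422 -0.0053  0.0496] F [-6.7 -2.9 10.3] T [-0.6   1.67  1.12] 0.020251245999823014 q6 0.3523094882851769
yaw -30.0 tip [ 0.5423 -0.0053  0.0496] F [-6.6 -3.3 10.9] T [-0.59  1.74  1.99] 0.020800916425539245 q6 0.3762307015929454
x -23 face z -12.52 y rng [-10.8  10.7] mid -0.06
x -8 face z -12.4 y rng [-10.4  10.2] mid -0.1
x 7 face z -12.35 y rng [-9.9  8.9] mid -0.46
x 22 face z -12.27 y rng [-9.8  8.9] mid -0.44
x 37 face z -12.15 y rng [-9.8  8.7] mid -0.53
x 52 face z -12.03 y rng [-9.7  8.7] mid -0.48
x 67 face z -11.94 y rng [-9.7  8.9] mid -0.42
x 82 face z -11.87 y rng [-9.3  8.7] mid -0.32
face tilt deg 0.3 at x=0 -12.33 at tip -11.77
yaw err deg -1.04
end face z rng [-13.2   7.6] y [-10.8  10.7] x -43.3
disc 2487 x 86.6 y [-31.2  29.9] z [-32.   23.5]
```

View pics/w13.png

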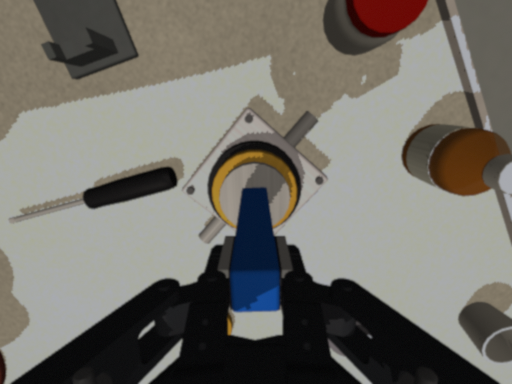

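Torque jumped from 0.27 to 2.0 N m at yaw −28 to −30, so the ring is against its stop. I'll back off within the hole play to unload it, then lift straight out.

```bash
python3 -m handwheel '[0,-0.0005,-0.0004,0.0005,-2.5,0,0,0,-0.001,-0.0007,0.001,-5,0,0,0,-0.001,-0.0007,0.001,-5,0,0]' >/dev/null; python3 st.py
```

```text
yaw -25.16 tip [ 0.5425 -0.0047  0.0496] F [-1.3 -0.4  5.7] T [-0.11  0.37  0.06] 0.02094363347603942 q6 0.2897118651064673
```

```bash
python3 -m handwheel '[0,-0.004,0,0,0,0,0,0,-0.009,0,0,0,0,0]' >/dev/null; python3 st.py; python3 -m handwheel '[0,-0.01,0,0,0,0,0,0,-0.025,0,0,0,0,0,0,-0.055,0,0,0,0,0,0,-0.055,0,0,0,0,0,0,-0.055,0,0,0,0,0]' >/dev/null; python3 st.py;  python3 - <<'E'
from inhand import *
im,d,c=cam('wrist'); save('w14',im,d,c); cv2.imwrite('pics/w14.png',im); inhand('w14')
im,d,c=cam('top'); save('t14',im,d,c); cv2.imwrite('pics/t14.png',cv2.resize(im[110:260,210:370],(640,600),interpolation=cv2.INTER_CUBIC))
E
```

```text
yaw -25.26 tip [ 0.5412 -0.0041  0.0563] F [-0.5  0.5 -2.9] T [-0.1  -0.2   0.02] 0.020691533591503806 q6 0.2914603472097916
yaw -25.22 tip [ 0.5433 -0.0044  0.1147] F [-0.3 -0.1 -3. ] T [-0.03  0.01  0.05] 0.02052057617841226 q6 0.2909075651268257
x -23 face z -12.55 y rng [-10.8  10.7] mid -0.03
x -8 face z -12.53 y rng [-10.3  10.2] mid -0.02
x 7 face z -12.53 y rng [-9.5  9.4] mid -0.03
x 22 face z -12.51 y rng [-9.4  9.2] mid -0.12
x 37 face z -12.51 y rng [-9.4  9.2] mid -0.14
x 52 face z -12.45 y rng [-9.3  9.2] mid -0.06
x 67 face z -12.42 y rng [-9.   9.2] mid 0.09
x 82 face z -12.33 y rng [-8.5  9.4] mid 0.42
face tilt deg 0.03 at x=0 -12.48 at tip -12.43
yaw err deg 0.06
end face z rng [-13.1   7.4] y [-10.9  10.4] x -43.3
disc 2507 x 86.5 y [-31.   30.3] z [-32.8  22.3]
```

View pics/w14.png

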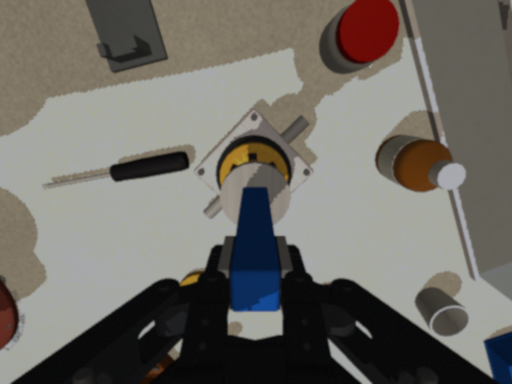

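View pics/t14.png

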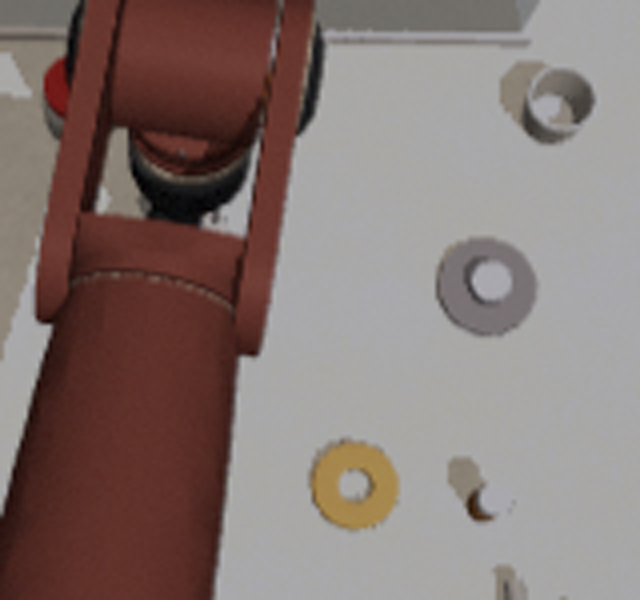

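```bash
sed -i 's/-.0020\]/-.0015]/' ringp.py
python3 - <<'E'
from ringp import *
Cp=np.array([.5544,-.2646])
rel(*tgt(-25.2,.1,C=Cp)); rel(*tgt(-25.2,.04,C=Cp))
E
```

```text
shift mm [ 11.1 123.2 229.4] turn deg [-0.01 -0.04  0.01] | 0.261 0.0
shift mm [ 71.1 123.2 229.5] turn deg [-0.01 -0.04  0.01] | 0.27 0.0
```

```bash
python3 -m handwheel '[0,0.011,0.123,0.229,0,0,0,0,0.011,0.123,0.229,0,0,0,0,0.011,0.123,0.229,0,0,0,0,0.011,0.123,0.229,0,0,0,0,0.011,0.123,0.229,0,0,0,0,0.011,0.123,0.229,0,0,0,0,0.04,0.123,0.229,0,0,0,0,0.071,0.1232,0.2295,0,0,0,0,0.071,0.1232,0.2295,0,0,0,0,0.071,0.1232,0.2295,0,0,0,0,0.071,0.1232,0.2295,0,0,0]' >/dev/null; python3 st.py;python3 - <<'E'
from inhand import *
from ringp import *
Cp=np.array([.5544,-.2646])
rel(*tgt(-25.2,.04,C=Cp))
im,d,c=cam('wrist'); save('w15',im,d,c); cv2.imwrite('pics/w15.png',im); inhand('w15')
im,d,c=cam('scene'); save('s15',im,d,c);cv2.imwrite('pics/s15.png',cv2.resize(im[170:310,100:240],(600,600),interpolation=cv2.INTER_CUBIC)[:600])
E
```

```text
yaw -25.17 tip [ 0.5552 -0.2641  0.0413] F [ 0.7  0.4 -2.2] T [-0.04 -0.07 -0.04] 0.020989563789014776 q6 -0.12937359887711417
shift mm [ 1.3 -0.4  0.6] turn deg [ 0.03 -0.07 -0.04] | 0.001 0.1
x -23 face z -12.57 y rng [-10.9  10.8] mid -0.04
x -8 face z -12.52 y rng [-10.3  10.2] mid -0.07
x 7 face z -12.55 y rng [-9.5  9.3] mid -0.05
x 22 face z -12.49 y rng [-9.5  9.3] mid -0.08
x 37 face z -12.5 y rng [-9.5  9.2] mid -0.14
x 52 face z -12.43 y rng [-9.2  9.3] mid 0.04
x 67 face z -12.43 y rng [-9.2  9.4] mid 0.09
x 82 face z -12.32 y rng [-8.5  9.4] mid 0.43
face tilt deg 0.04 at x=0 -12.49 at tip -12.42
yaw err deg -0.06
end face z rng [-13.1   7.5] y [-10.9  10.4] x -43.3
disc 2508 x 86.5 y [-31.   30.4] z [-32.8  22.4]
```

View pics/w15.png

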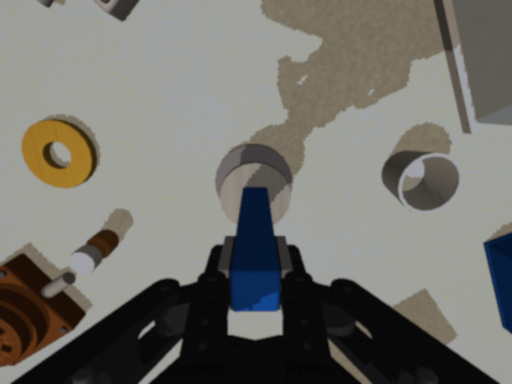

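View pics/s15.png

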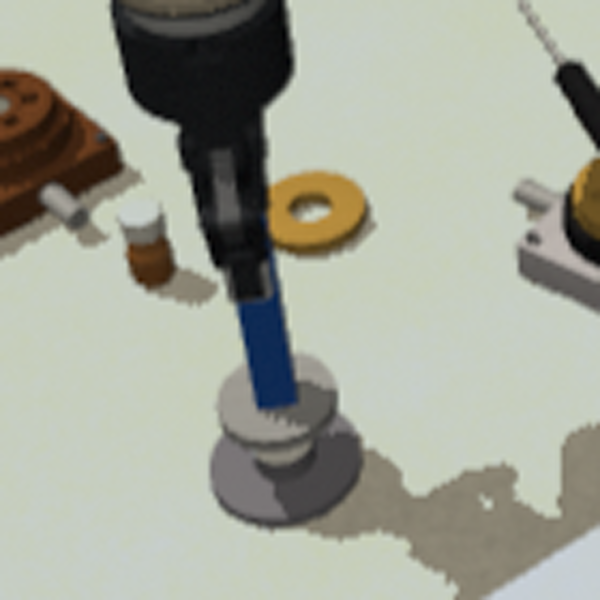

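```bash
python3 -m handwheel '[0,0.01,-0.0004,0.0006,0,0,0,0,0.02,-0.0004,0.0006,0,0,0,0,0.02,-0.0004,0.0006,0,0,0,0,0.02,-0.0004,0.0006,0,0,0]' >/dev/null; python3 st.py; python3 -m handwheel '[0,0.005,0,0,0,0,0,0,0.008,0,0,0,0,0,0,0.0095,0,0,0,0,0,0,0.0095,0,0,0,0,0]' >/dev/null; python3 st.py
```

```text
yaw -25.19 tip [ 0.5537 -0.2643  0.0199] F [-1.   0.5 -2.2] T [-0.03  0.02 -0.01] 0.020688516810078238 q6 -0.13054908905816975
yaw -25.2 tip [ 0.5552 -0.2654  0.0127] F [-0.9  0.1  2.5] T [0.24 0.25 0.02] 0.020719599236672298 q6 -0.13056758561992507
```

```bash
python3 -m handwheel '[0.6,0,0,0,0,0,0,0.6,0,0,0,0,0,0,0.6,0,0,0,0,0,0,0.6,0,0,0,0,0,0,0.6,-0.02,0,0,0,0,0,0.6,-0.06,0,0,0,0,0,0.6,-0.1,0,0,0,0,0,0.6,-0.14,0,0,0,0,0,0.6,-0.14,0,0,0,0,0,0.6,-0.14,0,0,0,0,0]' >/dev/null; python3 st.py;python3 - <<'E'
from endm import *
im,d,c=cam('wrist'); save('w16',im,d,c); endpose('w16'); cv2.imwrite('pics/w16.png',im)
im,d,c=cam('scene'); save('s16',im,d,c);cv2.imwrite('pics/s16.png',cv2.resize(im[130:310,100:320],(733,600),interpolation=cv2.INTER_CUBIC)[:600])
rel([.551,-.03,.262],Rd(30)); rel([.551,-.03,.17],Rd(30))
E
```

```text
yaw -25.2 tip [ 0.5568 -0.2667  0.1563] F [ 0.5 -0.6 -1. ] T [ 0.01 -0.    0.03] 0.05127737909600596 q6 -0.13054245762702427
end z 0.1638 ctr [ 0.5557 -0.2637] size mm [22.7 19.9] ang 64.6229019165039
shift mm [  -3.2 -102.7 -212.9] turn deg [-5.521e+01 -5.000e-02 -5.000e-02] | 0.236 55.2
shift mm [  88.8 -102.8 -212.8] turn deg [-5.521e+01 -5.000e-02 -5.000e-02] | 0.252 55.2
```

View pics/s16.png

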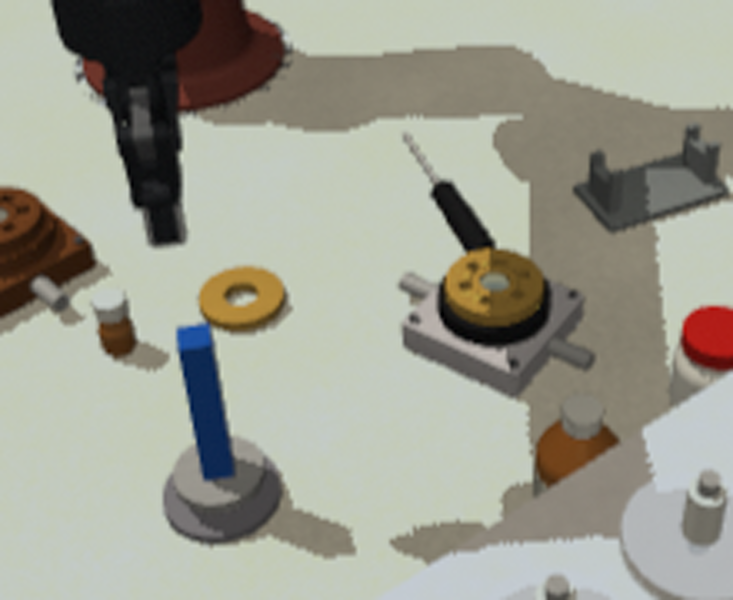

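Run:
```python
from h import *
print(ctrl.get_obs()['t']);rel([.534,-.025,.22],Rd(-25.2))
```

```text
22.4667
shift mm [  38.8 -120.3 -210.2] turn deg [-0.01 -0.06 -0.03] | 0.245 0.1
```

```bash
python3 -m handwheel '[0.6,0,-0.02,-0.035,0,0,0,0.6,0,-0.04,-0.07,0,0,0,0.6,0,-0.06,-0.105,0,0,0,0.6,0.02,-0.1203,-0.21,0,0,0,0.6,0.0388,-0.1203,-0.21,0,0,0,0.6,0.0388,-0.1203,-0.21,0,0,0,0.6,0.0388,-0.1203,-0.21,0,0,0,0.6,0.0388,-0.1203,-0.21,0,0,0]' >/dev/null
python3 - <<'E'
from rect import *
from scipy.optimize import least_squares
im,d,c=cam('wrist'); save('w17',im,d,c); cv2.imwrite('pics/w17.png',im)
I=rectify(im,c,(.5413,-.0052),.06,.05,1000); cv2.imwrite('pics/r17.png',cv2.resize(I,(400,400))); V=cv2.cvtColor(I,cv2.COLOR_BGR2HSV)[...,2]
w=lambda u,v:(.5413-(v-499.5)*1e-4,-.0052-(u-499.5)*1e-4)
rr=np.hypot(*(np.mgrid[:1000,:1000]-499.5)); 
for th in (55,75):
    n,lab,st,ce=cv2.connectedComponentsWithStats(((V<th)&(rr>150)&(rr<330)).astype(np.uint8))
    H=np.array([w(*ce[i]) for i in range(1,n) if st[i,4]>2500]); dv=H-H.mean(0); print(len(H),H.mean(0),np.hypot(*dv.T).round(4),np.degrees(np.arctan2(dv[:,1],dv[:,0])).round(1)%60)
E
```

```text
6 [ 0.54155831 -0.00504195] [0.0238 0.0238 0.0239 0.0236 0.0238 0.0237] [8.1 8.1 8.2 8.3 8.5 8.3]
6 [ 0.54146447 -0.00516217] [0.0238 0.0238 0.0239 0.0237 0.0238 0.0238] [8.1 8.1 8.3 8.2 8.5 8.3]
```

View pics/w17.png

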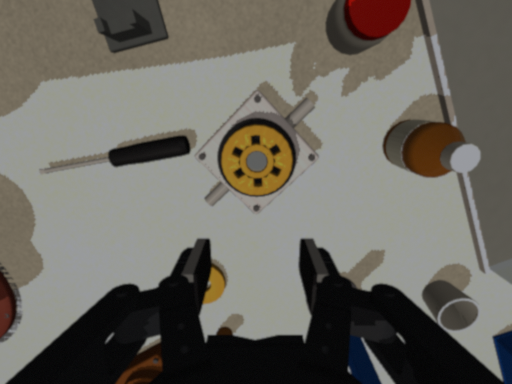

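View pics/r17.png

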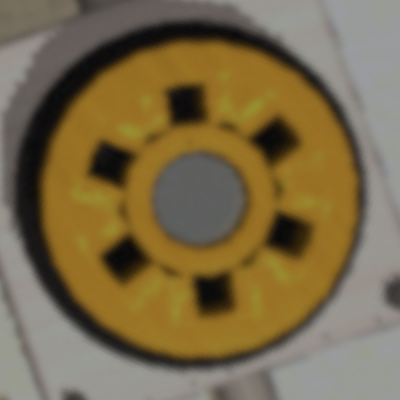

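Run:
```python
from meas import *
o=ctrl.get_obs(); print(o['t'],o['contact_force'],o['dq'].round(3))
a,da,ca=load('scene0'); im,d,c=cam('scene'); save('s18',im,d,c); handle('18',['s'],zr=(.03,.3))
cv2.imwrite('pics/s18.png',np.vstack([a[130:,:400],im[130:,:400]]))
im,d,c=cam('top'); save('t18',im,d,c); X=cloud(d,c)
for n,(x,y,r,h) in dict(jar=(.713,.083,.045,.09),cup=(.708,-.324,.045,.07),spare=(.384,-.148,.045,.03),vial=(.368,-.252,.03,.07),beaker=(.715,.373,.055,.1)).items():
    for k in ('top0','t18'):
        i,dd,cc=load(k);Y=cloud(dd,cc); s=(np.hypot(Y[...,0]-x,Y[...,1]-y)<r)&(Y[...,2]>.006)&(Y[...,2]<h+.02); q=Y[s]; print(n,k,len(q),q.mean(0).round(3) if len(q) else '')
```

```text
23.1833 [ 1.55403116 -0.06908613  0.48543206] [-0.039 -0.005 -0.042 -0.005  0.001 -0.001]
s 425 ztop 0.1629 top c [ 0.5576 -0.2661] med [ 0.5593 -0.2671  0.1616]
   z 0.058 [ 0.5654 -0.2699  0.0573] 82
   z 0.088 [ 0.5653 -0.2701  0.0879] 85
   z 0.118 [ 0.5653 -0.2704  0.1184] 91
   z 0.148 [ 0.5618 -0.2684  0.153 ] 143
jar top0 373 [0.695 0.082 0.06 ]
jar t18 316 [0.695 0.086 0.063]
cup top0 228 [ 0.71  -0.325  0.033]
cup t18 233 [ 0.71  -0.325  0.032]
spare top0 315 [ 0.382 -0.148  0.011]
spare t18 314 [ 0.382 -0.148  0.011]
vial top0 83 [ 0.367 -0.25   0.045]
vial t18 83 [ 0.367 -0.25   0.046]
beaker top0 479 [0.703 0.366 0.055]
beaker t18 478 [0.704 0.366 0.055]
```

View pics/s18.png

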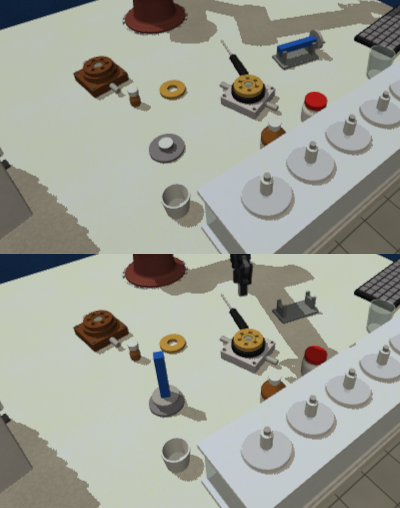

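The spanner stands upright on the post (150–158, 355–400), the cradle is empty, and the other things are where they were. Handing in.

```bash
python3 -c "
from station import ctrl
print(ctrl.finish_job())"
```

```text
the job is handed in; nothing more can be done
None
```

The job is done and handed in at about 23 s: the brass ring is home against its stop, and the spanner stands released on the parking post.

**What I did**
- I lifted the spanner from its cradle, turned it upright, stood it on the post and let go. I then took it again from above by the top of its handle.
- I found the ring's holes with the wrist camera and put both pins in. I pushed until the disc met the face (tip z 0.0496 m, about 10 N upward).
- I turned the ring clockwise until the torque rose from about 0.27 to 2.0 N m. Then I backed off within the hole play, lifted out, and stood the spanner back on the post.

**Last checks**
- **Ring:** the holes moved 79.1° (1.38 rad). Together with the torque rise this fits home, but the images alone cannot rule out up to 0.02 rad short of 1.4.
- **Spanner:** its handle end is at 0.163 m, and it stands upright on the boss.
- **Bystanders:** the beaker, cup, spare ring and vial measured unmoved. The jar's measurement shifted about 4 mm with the arm partly blocking that view. I did not measure the bottle and screwdriver; before-and-after pictures show the jar, bottle and screwdriver unchanged.
- **Robot:** the gripper is open and touching nothing.

**What went wrong on the way**
- One row was typed in mm instead of m. It was capped to one short step and hit nothing.
- My first grip in the cradle was too high. The wrist joint had reached its limit, so I opened, reduced the lean and gripped again.

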